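# Copy a corner angle to the mitre guide with a sliding bevel

### The arm

A 6-joint arm with a two-finger parallel gripper is mounted at the origin on a cart in front of the work surface, level with it; the furniture and walls round the work are solid. World frame = base frame: x ahead of the robot, y to its left, z up, the work surface at z = 0. Lengths are in m, angles in rad, forces in N, time in s.
With the tool pointing down it reaches from about 0.25 to 0.775 m from the base axis. Payload 4 kg.
Tool frame: the origin (TCP) lies midway between the tips of the shut fingers; the grasp point (between the pads) lies 19 mm behind it; y points along the fingers, x is the direction in which the jaws open and shut, and the axes are right-handed (so a half turn about y gives the same grasp; the last joint's range is limited). The gripper opens to 94 mm and grips with 3 to 60 N. Pads are 16 mm wide; open, the fingers measure 119 mm over their backs; the gripper's body (75 mm by 177 mm) begins 78 mm behind the grasp point.
Start: joints at [1.073, 0.087, 1.371, -0, 1.684, -0.103], TCP at [0.212, 0.508, 0.206] pointing down, gripper open.
Joint ranges: [-3.1, 3.1], [-0.76, 2.03], [0.27, 2.55], [-1.08, 4.22], [0.17, 2.65], [-2.57, 2.57]. Speed limits (rad/s): [2.79, 2.79, 3.14, 3.14, 3.14, 3.14].

### API

Orientations are given as [roll, pitch, yaw] about the fixed x, y, z axes, in that order (R = Rz(yaw) Ry(pitch) Rx(roll)).
In Python, from bench import robot, snapshot, camera_info, ticket gives the robot as it stands.
- The arm moves only by the shell command python3 -m creep 'ROWS'. ROWS is JSON, a list of rows, each an object with "slide": the shift along the tool's x, y, z in mm, a list of three; "roll": the turn about the tool's y in degrees; "grip": the closure, from 0 (fully open) to 1 (shut). In form: [{"slide": [x, y, z], "roll": roll, "grip": grip}, ...]. A call has 1 to 20 rows; each row is the pose to reach, as a shift and turn from the pose commanded when the call began, along the tool's axes at that moment; what a row does not reach only later rows make up. A row lasts 1/12 s, in which the tool goes at most 41.7 mm and 7.16 degrees, less where a joint would pass 70% of its speed; a pose out of reach is approached as far as the arm can. A call with a gripper value outside its range is refused whole. The fingers move at their own pace and stop on an object; the grip force is fixed at half the most. Time passes only in rows, so rows that repeat a pose let the fingers close. It gives the time, the measured TCP pose, the force and the opening at its end, in the units of the state.
- robot.get_obs(): the state, without advancing time (a new reading comes with each control period).
- snapshot(name): name is "scene" or "side" or "wrist"; returns the picture (480x640x3 uint8, red, green, blue); there is no depth.
- camera_info(name): a dict with "fx", "fy", "cx", "cy" (pixels), "dist" ([k1, k2, p1, p2, k3] as OpenCV has them; the pictures are not rectified), "cam_to_world" (4x4, takes a point from camera to world coordinates). Camera axes: x right, y down, z forward; pixel columns grow to the right and rows downward; lengths in m; the calibration is good to about 2 mm. A picture is of the moment at which its call begins: read the wrist's pose just before it. camera_info takes no time and is no camera call; for the wrist camera it gives the pose at the moment of the call.
- ticket.close_job(): hands the job in, once; it reports no verdict.
The state is a dict: "time": time; "joint_positions": joint angles; "qvel": joint speeds; "joint_torque": joint torques, N m; "tool_pos": TCP position; "ee_rot": TCP orientation; "wrist_force": force on the tool from outside, world axes, zero at the start; "wrist_torque": the same for the moment, N m; "width": finger opening in m.
Only numpy, scipy, OpenCV 4.12 (cv2) and the standard library are available. Lean on these libraries where they do the work, as an engineer would, in place of code of your own. Each camera call takes 0.05 s, during which the arm holds its last target.

### The job

Gently press the sliding bevel home into the white moulding corner, so that its stock lies flush along the base moulding and its blade is swung flush against the other leg, and push in the red lock button while it sits there. Then press the locked bevel gently home in the mitre guide, stock flush along the rail, so that its blade alone swings the fence round to the same angle, and leave it lying there, with the fence untouched by the hand and the timer, shaker and spice jar left where they are.

Things in the scene. Friction and masses are not known exactly. Their poses are not given: they have to be found in the camera images.
- bevel: Sliding bevel (loose, 0.35 kg): dark wood stock 136 x 26 x 20 mm with a black upright grip on top, flat steel blade, red lock button on the stock. Origin on the pivot axis at the underside; x along the stock away from the pivot (stock at x = 14 to 150 mm), its outer face is y = -13 mm; the blade swings on the +y side; z up. Pivot end of the blade round, radius 13 mm.
- bevel_pivot (a point): the pivot axis of the bevel at its underside; axes as the bevel
- bevel_grip (a point): Centre of the black upright grip, 100 mm along the stock from the pivot and 40 mm above the underside; axes as the bevel. 44 mm long (x), 14 mm thick (y), from 20 to 58 mm above the underside: pinch it across y from above, fingertips at least 20 mm above the underside to pass over the 18 mm high bars.
- blade: Steel blade, 110 mm long from the pivot, 26 mm wide, 6 to 14 mm above the underside, round end of radius 13 mm, with a thin arc (35 to 49 mm from the pivot) that passes 21 to 24 mm above the underside through the lock. Origin at the pivot, x along the blade; its outer face is y = +13 mm. Unlocked it swings lightly (0.03 N m), at first opened wider than the corner; locked it holds over 0.3 N m.
- lock (a joint): Lock button travel (m): 0 out (unlocked), about 0.006 in (locked). It needs a push of 7 N rising to about 12 N, stops hard at 0.006 and stays where it is pushed; it brakes the blade fully only when fully in.
- lock_top (a point): Centre of the top of the round red lock button (21 mm wide), 42 mm along the stock from the pivot, 40 mm above the bevel's underside when out.
- sample: White moulding corner, fixed. Origin (the apex) on the worktop; x along the base moulding away from the apex, y into the corner, z up. Base moulding: bar 16 mm thick, 18 mm high, x = 5 to 170 mm, its face toward the bevel is y = -13 mm. The bevel is home when its pivot is over the apex, its x along this x, stock flush on the base, blade flush on the leg.
- sample_apex (a point): the apex point of the white corner, on the worktop
- sample_leg: The other, rigid white leg of the corner, a bar 123 x 16 x 18 mm. Origin at the apex, x along the bar away from the apex; its face toward the bevel is the plane y = +13 mm, bar at y = 13 to 29, x = -8 to 115 mm. It makes an unknown angle of 98 to 118 degrees with the base moulding.
- guide: Mitre guide, fixed, parallel to the white corner (same axes): aluminium plate 5 mm thick, x = -42 to 172, y = -45 to 65 mm, with a wooden rail 18 mm high on it, x = 5 to 170 mm, whose face toward the bevel is y = -13 mm. Origin at its apex, at worktop height. The bevel is home, lying on the plate, when its pivot is over the apex, stock flush on the rail.
- guide_apex (a point): the apex point of the guide on the plate's top (brass turntable), about which the fence turns
- fence: Wooden fence on the guide, turns stiffly (0.06 N m) about the apex and stays put, a bar 123 x 16 x 18 mm. Origin at the apex, x along the bar away from the apex; its face toward the bevel is the plane y = +13 mm, bar at y = 13 to 29, x = -8 to 115 mm, standing on the plate. Starts at 78 to 90 degrees to the rail; a locked blade, slid along the rail from 100 mm out, opens it.
- egg_timer: white wind-up kitchen timer, 66 mm wide, 60 mm high, loose, stands beside the work; origin under its centre
- shaker: grey pepper shaker, 44 mm wide, 90 mm high, loose, stands beside the work; origin under its centre
- spice_jar: glass spice jar with green lid, 46 mm wide, 106 mm high, loose, stands beside the work; origin under its centre
Things that resemble listed ones, but are neither listed nor needed, are in the scene too. Leave any green look-alike of the bevel alone.

How it is judged:
On the way, in this order (a step that is already met when the one before it is completed fails the run):
1. the bevel is pressed home in the white corner (at least 1 N), stock and blade flush (horizontal distance between bevel_pivot and sample_apex below 0.006 m and angle between the x axis of bevel and the x axis of sample, either way round below 0.04 rad and angle between the x axis of blade and the x axis of sample_leg, either way round below 0.03 rad and contact force between bevel and sample above 1 N), for 0.2 s.
2. the lock is pushed in while the bevel sits in the corner (horizontal distance between bevel_pivot and sample_apex below 0.006 m and angle between the x axis of bevel and the x axis of sample, either way round below 0.04 rad and angle between the x axis of blade and the x axis of sample_leg, either way round below 0.03 rad and value of joint lock above 0.005 m), for 0.2 s.
3. the locked bevel is pressed home in the guide, blade pressing the fence (at least 1 N) and flush on the fence (horizontal distance between bevel_pivot and guide_apex below 0.006 m and angle between the x axis of bevel and the x axis of guide, either way round below 0.04 rad and angle between the x axis of blade and the x axis of fence, either way round below 0.04 rad and value of joint lock above 0.005 m and contact force between bevel and fence above 1 N), for 0.2 s.
At the end, for the whole second after the job is handed in: The locked bevel lies flat and still on the guide's plate, pivot within 6 mm of the guide's apex, stock along the rail within 0.04 rad, blade along the fence within 0.04 rad, and the fence is at the white corner's angle within 0.045 rad (horizontal distance between bevel_pivot and guide_apex below 0.006 m and angle between the x axis of bevel and the x axis of guide, either way round below 0.04 rad and angle between the x axis of blade and the x axis of fence, either way round below 0.04 rad and angle between the x axis of fence and the x axis of sample_leg, either way round below 0.045 rad and value of joint lock above 0.005 m and angle between bevel's own z axis and vertical below 0.05 rad and height (world z) of bevel_pivot below 0.009 m and linear speed of bevel below 0.01 m/s and angular speed of fence below 0.03 rad/s); the robot touches nothing.
It fails at once if the bevel is pressed on the white corner with more than 25 N (contact force between bevel and sample above 25 N).
It fails at once if the bevel is pressed on the guide's rail or fence (or plate) with more than 25 N (contact force between bevel and guide above 25 N).
It fails at once if the hand touches the fence (contact force between any of the fingers, the arm and fence above 0.5 N).
It fails at once if the timer, shaker or spice jar is moved by more than 15 mm or tipped (distance of any of egg_timer, shaker, spice_jar from where it was at the start of the episode above 0.015 m or angle between any of egg_timer, shaker, spice_jar's own z axis and vertical above 0.3 rad).
It also fails if it takes over 64 s, if anything falls off the work surface, if the arm or the gripper's body presses on something with over 40 N, if the wrist force passes 120 N, or if a joint passes its speed limit or range.

## Working session

There is one attempt and no reset: what is moved stays moved. The work goes in short steps, Python scripts to look and compute and a shell command to move; the robot and the scene stay as the last step left them, time stands still between calls to the robot, and variables do not carry over. Pictures are saved under pics/ and viewed, and the job is handed in when it is done.

```bash
ls; mkdir -p pics; python3 - <<'E'
from bench import robot, snapshot, camera_info
import cv2
o=robot.get_obs(); print({k:o[k] for k in('time','tool_pos','ee_rot','width','wrist_force')})
for n in('scene','side','wrist'):
    c=camera_info(n); print(n,c)
    cv2.imwrite(f'pics/{n}0.png',snapshot(n)[:,:,::-1])
E
```

```text
pics
{'time': 0.0, 'tool_pos': array([0.21129455, 0.50720971, 0.20433571]), 'ee_rot': array([-1.5705945 ,  0.0021686 ,  1.17597556]), 'width': 0.09402694081990591, 'wrist_force': array([ 0.0275479 ,  0.29617668, -0.22763918])}
scene {'fx': 575.0133974740397, 'fy': 575.0133974740397, 'cx': 323.3797053761219, 'cy': 233.50352444306716, 'dist': array([-0.06984036,  0.        ,  0.        ,  0.        ,  0.        ]), 'cam_to_world': array([[-0.61339091, -0.49378417,  0.61638363, -0.58717904],
       [-0.78954489,  0.36436914, -0.49381575,  0.94803602],
       [ 0.01924722, -0.78956464, -0.61336548,  1.19676714],
       [ 0.        ,  0.        ,  0.        ,  1.        ]])}
side {'fx': 585.9508238436111, 'fy': 585.9508238436111, 'cx': 322.088306397291, 'cy': 241.20680553867044, 'dist': array([-0.14069707,  0.        ,  0.        ,  0.        ,  0.        ]), 'cam_to_world': array([[-0.99161183, -0.10843428,  0.07034193,  0.4590402 ],
       [-0.12899748,  0.79615542, -0.59118203,  0.90367844],
       [ 0.00810129, -0.59529702, -0.80346489,  1.22328891],
       [ 0.        ,  0.        ,  0.        ,  1.        ]])}
wrist {'fx': 408.6278048539035, 'fy': 408.6278048539035, 'cx': 314.90417645524735, 'cy': 239.37502964834133, 'dist': array([-0.02145732,  0.        ,  0.        ,  0.        ,  0.        ]), 'cam_to_world': array([[ 0.38578663,  0.89384532,  0.22849336,  0.14403573],
       [ 0.92258467, -0.37309736, -0.09816255,  0.53569896],
       [-0.00249187,  0.24867427, -0.96858396,  0.38360007],
       [ 0.        ,  0.        ,  0.        ,  1.        ]])}
```

View pics/scene0.png

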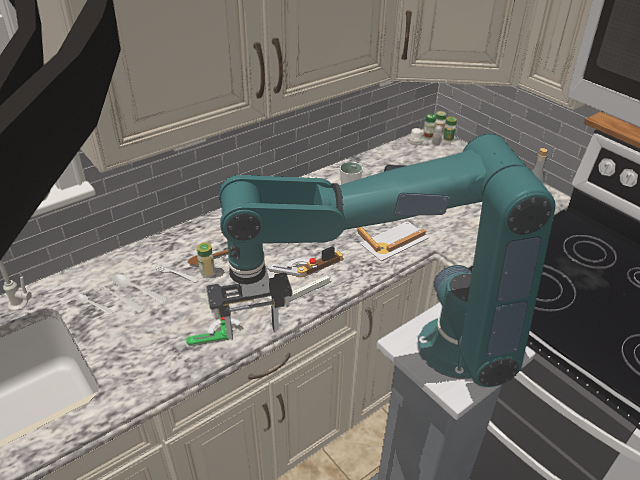

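View pics/side0.png

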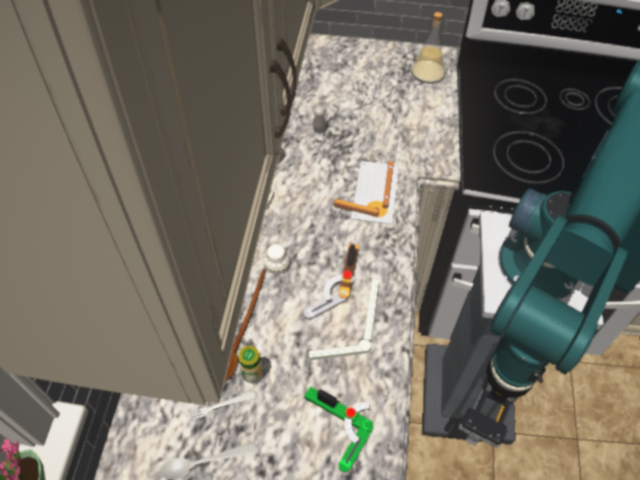

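View pics/wrist0.png

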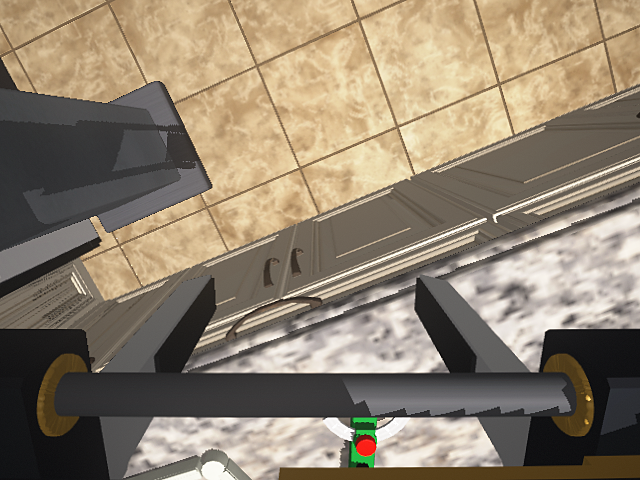

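```bash
python3 - <<'E'
import cv2
im=cv2.imread('pics/side0.png')
cv2.imwrite('pics/side0a.png',cv2.resize(im[225:375,290:410],None,fx=5,fy=5,interpolation=cv2.INTER_CUBIC)[:600*2][:, :])
c=cv2.resize(im[230:370,290:400],None,fx=4.28,fy=4.28,interpolation=cv2.INTER_CUBIC);cv2.imwrite('pics/side0a.png',c);print(c.shape)
c=cv2.resize(im[150:230,320:420],None,fx=7,fy=7,interpolation=cv2.INTER_CUBIC);cv2.imwrite('pics/side0b.png',c)
im=cv2.imread('pics/scene0.png')
c=cv2.resize(im[220:310,250:440],None,fx=4.2,fy=4.2,interpolation=cv2.INTER_CUBIC);cv2.imwrite('pics/scene0a.png',c)
E
```

```text
(599, 471, 3)
```

View pics/side0a.png

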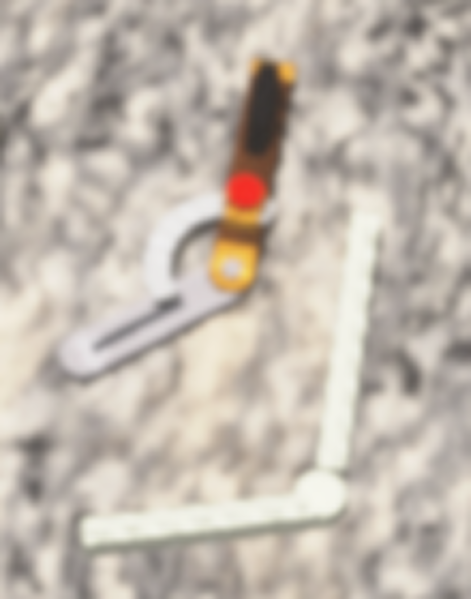

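View pics/side0b.png

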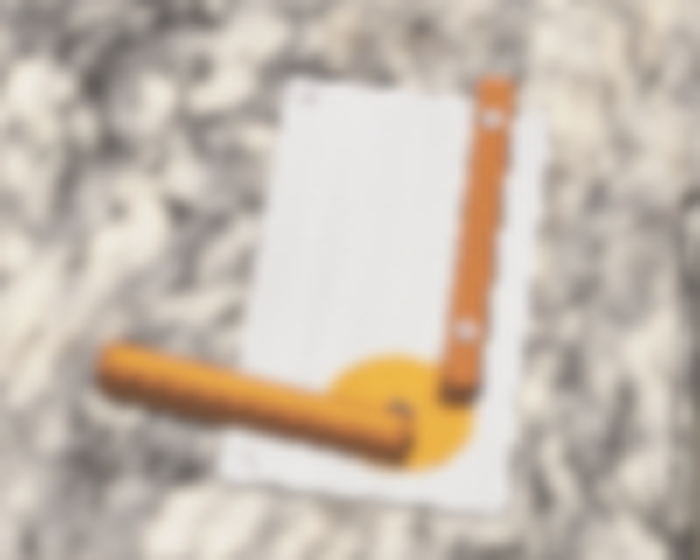

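View pics/scene0a.png

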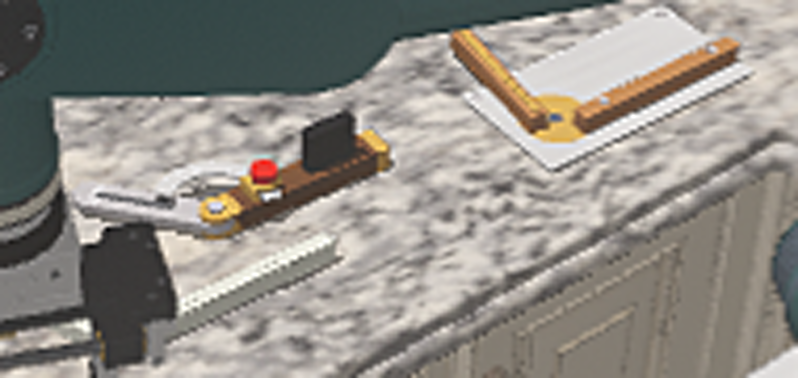

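```bash
cat > h.py <<'E'
import numpy as np, cv2
from bench import robot, snapshot, camera_info
from scipy.spatial.transform import Rotation as R
def K(c): return np.array([[c['fx'],0,c['cx']],[0,c['fy'],c['cy']],[0,0,1.]])
def p2w(c,uv,z):
    n=cv2.undistortPoints(np.array([[uv]],float),K(c),c['dist'])[0,0]
    T=c['cam_to_world']; d=T[:3,:3]@np.array([n[0],n[1],1]); t=(z-T[2,3])/d[2]
    return (T[:3,3]+t*d)
def w2p(c,P):
    T=np.linalg.inv(c['cam_to_world'])
    rv,_=cv2.Rodrigues(T[:3,:3]); 
    return cv2.projectPoints(np.array(P,float).reshape(-1,3),rv,T[:3,3],K(c),c['dist'])[0][:,0]
def tool():
    o=robot.get_obs(); return np.array(o['tool_pos']),R.from_euler('xyz',o['ee_rot'])
def st():
    o=robot.get_obs(); print('t',round(o['time'],2),'tcp',np.round(o['tool_pos'],4),'rpy',np.round(o['ee_rot'],4),'w',round(o['width'],4),'F',np.round(o['wrist_force'],2))
def rel(dw):
    "world displacement -> tool mm"
    p,r=tool(); return np.round(r.inv().apply(np.array(dw))*1000,1)
E
python3 - <<'E'
from h import *
c=camera_info('side')
def f(l,u,v,z): print(l,np.round(p2w(c,(u,v),z),4))
s=4.28
g=lambda x,y:(290+x/s,230+y/s)
f('pivot',*g(232,267),.022); f('lock',*g(246,190),.04); f('end',*g(275,75),.02)
f('bladetip',*g(80,360),.014)
f('apexW',*g(322,492),.018); f('baseend',*g(368,212),.018); f('legend',*g(85,530),.018)
g=lambda x,y:(320+x/7,150+y/7)
f('turn',*g(400,415),.005); f('railend',*g(492,85),.023);f('railstart',*g(460,385),.023);f('fenceend',*g(118,365),.023);f('fencest',*g(395,435),.023)
for l,u,v,z in(('timer',277,250,.06),('jar',249,352,.1),('shaker?',320,120,.09)): f(l,u,v,z)
p,r=tool(); print(np.round(r.as_matrix(),3))
E
```

```text
pivot [0.4919 0.1642 0.022 ]
lock [0.489  0.1237 0.04  ]
end [0.4809 0.0271 0.02  ]
bladetip [0.5686 0.2302 0.014 ]
apexW [0.4294 0.2949 0.018 ]
baseend [0.4188 0.1148 0.018 ]
legend [0.5511 0.3334 0.018 ]
turn [ 0.432  -0.1193  0.005 ]
railend [ 0.4077 -0.2839  0.023 ]
railstart [ 0.4107 -0.1223  0.023 ]
fenceend [ 0.5417 -0.1143  0.023 ]
fencest [ 0.4336 -0.0941  0.023 ]
timer [0.6666 0.0891 0.06  ]
jar [0.6723 0.3856 0.1   ]
shaker? [ 0.6199 -0.3577  0.09  ]
[[ 0.385 -0.001 -0.923]
 [ 0.923 -0.001  0.385]
 [-0.002 -1.     0.   ]]
```

```bash
python3 -m creep '[{"slide":[-256,-66,-366],"roll":67,"grip":0},{"slide":[-256,-66,-366],"roll":67,"grip":0},{"slide":[-256,-66,-366],"roll":67,"grip":0},{"slide":[-256,-66,-366],"roll":67,"grip":0},{"slide":[-256,-66,-366],"roll":67,"grip":0},{"slide":[-256,-66,-366],"roll":67,"grip":0},{"slide":[-256,-66,-366],"roll":67,"grip":0},{"slide":[-256,-66,-366],"roll":67,"grip":0},{"slide":[-256,-66,-366],"roll":67,"grip":0},{"slide":[-256,-66,-366],"roll":67,"grip":0},{"slide":[-256,-66,-366],"roll":67,"grip":0},{"slide":[-256,-66,-366],"roll":67,"grip":0},{"slide":[-256,-66,-366],"roll":67,"grip":0},{"slide":[-256,-66,-366],"roll":67,"grip":0}]'
python3 - <<'E'
from h import *
st()
c=camera_info('wrist'); im=snapshot('wrist'); st()
import pickle; pickle.dump(c,open('w1.pkl','wb'))
cv2.imwrite('pics/w1.png',im[:,:,::-1])
E
```

```text
time: 1.32
tool_pos: [0.4505, 0.1309, 0.271]
ee_rot: [-1.57, 0.001, 0.006]
wrist_force: [-0.1, 0.3, -0.3]
width: 0.0938
t 1.32 tcp [0.4505 0.1309 0.271 ] rpy [-1.5702e+00  1.2000e-03  6.5000e-03] w 0.0938 F [-0.08  0.33 -0.28]
t 1.37 tcp [0.4503 0.1314 0.2711] rpy [-1.5703e+00  1.0000e-03  7.7000e-03] w 0.0941 F [-0.14 -0.05 -0.06]
```

View pics/w1.png

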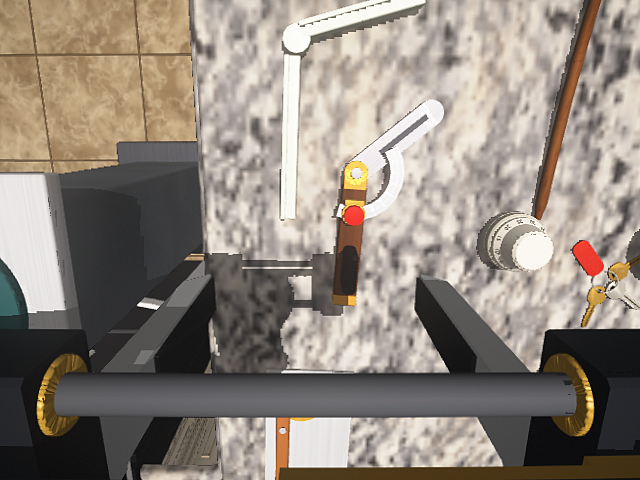

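```bash
python3 - <<'E'
import cv2
im=cv2.imread('pics/w1.png')
cv2.imwrite('pics/w1a.png',cv2.resize(im[90:310,320:450],None,fx=2.7,fy=2.7,interpolation=cv2.INTER_CUBIC))
cv2.imwrite('pics/w1b.png',cv2.resize(im[0:230,270:440],None,fx=2.6,fy=2.6,interpolation=cv2.INTER_CUBIC))
E
```

```text
(no output)
```

View pics/w1a.png

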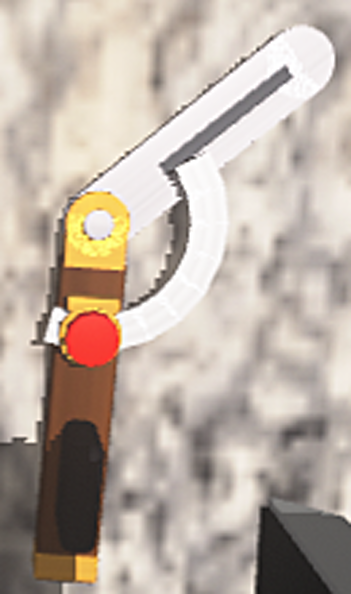

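View pics/w1b.png

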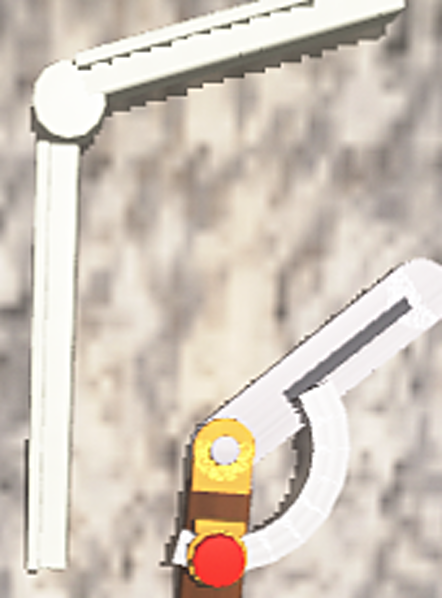

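```bash
python3 - <<'E'
import cv2
im=cv2.imread('pics/w1.png')
cv2.imwrite('pics/w1c.png',cv2.resize(im[0:80,275:435],None,fx=5,fy=5,interpolation=cv2.INTER_CUBIC))
cv2.imwrite('pics/w1d.png',cv2.resize(im[130:230,270:380],None,fx=6,fy=6,interpolation=cv2.INTER_CUBIC))
E
```

```text
(no output)
```

View pics/w1c.png

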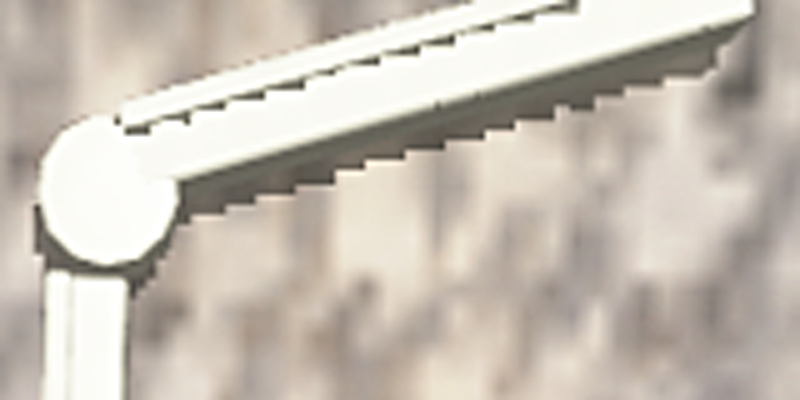

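View pics/w1d.png

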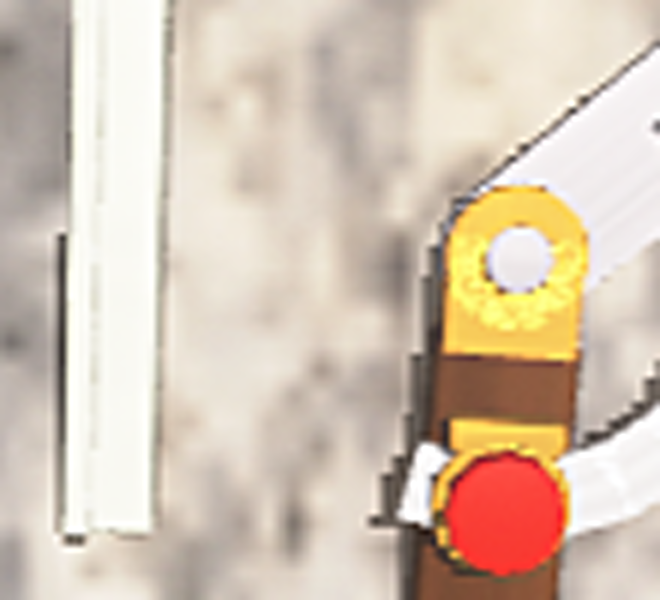

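```bash
cat > fit1.py <<'E'
from h import *
import pickle
c=pickle.load(open('w1.pkl','rb'))
P=lambda u,v,z:p2w(c,(u,v),z)[:2]
ln=lambda a,b:np.degrees(np.arctan2(*(b-a)[::-1]))
b1,b2,b3=P(300,55,.018),P(297.5,130,.018),P(295,218.5,.018)
print('base',b1,b2,b3,ln(b1,b3),ln(b1,b2))
l1,l2=P(311,36,.018),P(425,2.4,.018); print('leg',l1,l2,ln(l1,l2))
d=(b3-b1)/np.linalg.norm(b3-b1); n=np.array([-d[1],d[0]])  # sample y
# base face: n.p = n.apex -13 ; leg face
e=(l2-l1)/np.linalg.norm(l2-l1); m=np.array([-e[1],e[0]])
A=np.array([n,m]); ap=np.linalg.solve(A,[n@b1+.013, m@l1-.013])
print('apex',ap,'phi',ln(b1,b3),'theta',ln(l1,l2)-ln(b1,b3),'baseend x',d@(b3-ap),'legend',e@(l2-ap))
pv=P(270+519/6,130+258/6,.022); bt=P(270+508/6,130+512/6,.040)
e1,e2=P(333.3,304.1,.02),P(355.9,305.9,.02)
print('pivot',pv,'btn',bt,'dist',np.linalg.norm(bt-pv),ln(pv,bt)); em=(e1+e2)/2
print('end',em,np.linalg.norm(em-pv),ln(pv,em), 'w',np.linalg.norm(e1-e2))
tip=P(320+312/2.7,90+52/2.7,.014);print('tip c',tip,np.linalg.norm(tip-pv),'blade ang',ln(pv,tip)-ln(pv,em))
E
python3 fit1.py
```

```text
base [0.43355899 0.27906767] [0.43075917 0.20757826] [0.42758387 0.11520743] -92.08834890715673 -92.24279258520556
leg [0.44431534 0.29636484] [0.55332762 0.32691717] 15.656329177995456
apex [0.44673074 0.28354087] phi -92.08834890715673 theta 107.74467808515219 baseend x 0.16891936194391624 legend 0.114347705783375
pivot [0.49203195 0.16460246] btn [0.48967251 0.12334961] dist 0.04132026490522363 -93.27344431804141
end [0.48327317 0.01589488] 0.14896530313474832 -93.37079180903838 w 0.025780891354277934
tip c [0.57174344 0.229084  ] 0.10252702083790084 blade ang 132.3414521961335
```

```bash
python3 -m creep '[{"slide":[18,41,-34],"roll":3.7,"grip":0},{"slide":[35.5,82,-67],"roll":3.7,"grip":0.3},{"slide":[35.5,122,-67],"roll":3.7,"grip":0.3},{"slide":[35.5,162,-67],"roll":3.7,"grip":0.3},{"slide":[35.5,200,-67],"roll":3.7,"grip":0.3},{"slide":[35.5,230,-67],"roll":3.7,"grip":0.3},{"slide":[35.5,242,-67],"roll":3.7,"grip":0.3},{"slide":[35.5,246,-67],"roll":3.7,"grip":0.3},{"slide":[35.5,246,-67],"roll":3.7,"grip":0.3}]'
python3 - <<'E'
from h import *
st()
c=camera_info('wrist'); im=snapshot('wrist')
import pickle; pickle.dump(c,open('w2.pkl','wb'))
cv2.imwrite('pics/w2.png',im[:,:,::-1])
E
```

```text
time: 2.12
tool_pos: [0.4852, 0.0652, 0.0241]
ee_rot: [-1.571, 0.004, -0.055]
wrist_force: [-0.5, 0.0, 0.1]
width: 0.0656
t 2.12 tcp [0.4852 0.0652 0.0241] rpy [-1.5708  0.0035 -0.0555] w 0.0656 F [-0.51  0.02  0.11]
```

View pics/w2.png

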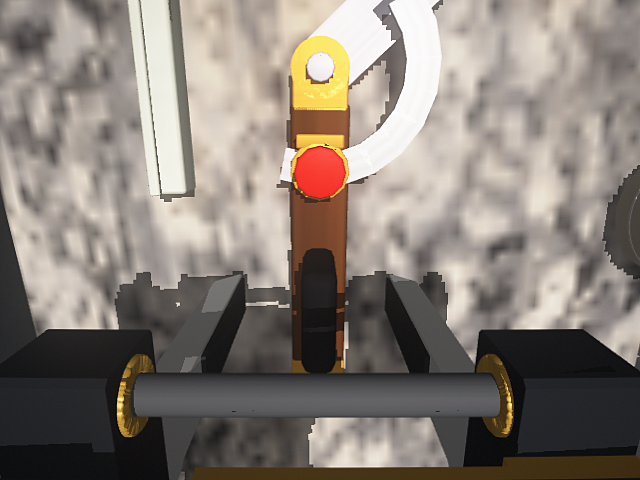

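The wood bevel's grip sits between the fingers (grip at 318,300; button at 320,172; pivot at 320,67); the green look-alike is well away to the left (side view 340,410). Closing.

```bash
python3 -m creep '[{"slide":[0,0,0],"roll":0,"grip":1},{"slide":[0,0,0],"roll":0,"grip":1},{"slide":[0,0,0],"roll":0,"grip":1},{"slide":[0,0,0],"roll":0,"grip":1},{"slide":[0,0,0],"roll":0,"grip":1},{"slide":[0,0,0],"roll":0,"grip":1},{"slide":[0,0,0],"roll":0,"grip":1}]'
python3 - <<'E'
from h import *
st()
c=camera_info('wrist'); im=snapshot('wrist')
import pickle; pickle.dump(c,open('w3.pkl','wb'))
cv2.imwrite('pics/w3.png',im[:,:,::-1])
E
```

```text
time: 2.75
tool_pos: [0.487, 0.0638, 0.0256]
ee_rot: [-1.571, -0.0, -0.058]
wrist_force: [-0.1, -0.1, 0.2]
width: 0.0227
t 2.75 tcp [0.487  0.0638 0.0256] rpy [-1.5707e+00 -3.0000e-04 -5.8100e-02] w 0.0227 F [-0.09 -0.05  0.22]
```

View pics/w3.png

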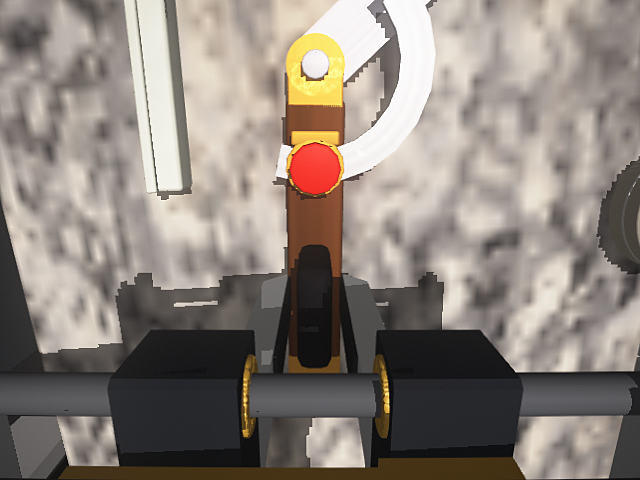

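```bash
python3 -m creep '[{"slide":[0,0,0],"roll":0,"grip":1},{"slide":[0,0,0],"roll":0,"grip":1},{"slide":[0,0,0],"roll":0,"grip":1},{"slide":[0,0,0],"roll":0,"grip":1},{"slide":[0,-1,0],"roll":0,"grip":1},{"slide":[-5,-1,8],"roll":-0.2,"grip":1},{"slide":[-12,-1,20],"roll":-0.4,"grip":1},{"slide":[-20,-1,32],"roll":-0.6,"grip":1},{"slide":[-28,-1,44],"roll":-0.8,"grip":1},{"slide":[-35,-1,56],"roll":-1,"grip":1},{"slide":[-39,-1,63],"roll":-1.2,"grip":1},{"slide":[-41,-1,66],"roll":-1.2,"grip":1},{"slide":[-41,-1,66],"roll":-1.2,"grip":1},{"slide":[-41,-1,66],"roll":-1.2,"grip":1}]'
python3 - <<'E'
from h import *
st()
c=camera_info('wrist'); im=snapshot('wrist'); st()
import pickle; pickle.dump(c,open('w4.pkl','wb'))
cv2.imwrite('pics/w4.png',im[:,:,::-1])
E
```

```text
time: 3.97
tool_pos: [0.4496, 0.132, 0.0262]
ee_rot: [-1.571, 0.0, -0.037]
wrist_force: [-0.6, 0.3, -4.0]
width: 0.0142
t 3.97 tcp [0.4496 0.132  0.0262] rpy [-1.5714e+00  4.0000e-04 -3.6500e-02] w 0.0142 F [-0.65  0.3  -4.04]
t 4.02 tcp [0.4498 0.1318 0.0263] rpy [-1.5713e+00  1.0000e-04 -3.7100e-02] w 0.0139 F [ 0.35 -0.61 -3.97]
```

View pics/w4.png

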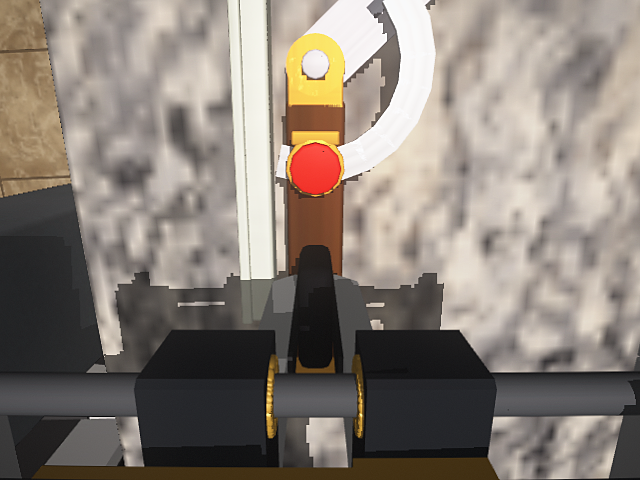

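```bash
python3 - <<'E'
import cv2
im=cv2.imread('pics/w4.png')
cv2.imwrite('pics/w4a.png',cv2.resize(im[0:300,215:365],None,fx=2.66,fy=2,interpolation=cv2.INTER_CUBIC))
E
```

```text
(no output)
```

View pics/w4a.png

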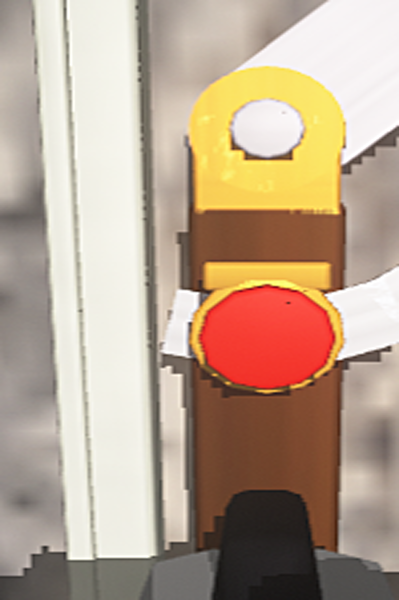

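```bash
python3 - <<'E'
from h import *
import pickle
c=pickle.load(open('w4.pkl','rb'))
P=lambda u,v,z:p2w(c,(u,v),z)[:2]
ln=lambda a,b:np.degrees(np.arctan2(*(b-a)[::-1]))
b1,b2=P(268,0,.018),P(274,275,.018)
s1,s2=P(286.8,107.5,.0205),P(288.7,272.5,.0205); s3,s4=P(344,107.5,.0205),P(340.5,265,.0205)
pv,bt=P(315.4,64,.023),P(315.4,168.5,.041)
print('base',b1,b2,ln(b1,b2)); print('stock',s1,s2,ln(s1,s2),s3,s4,ln(s3,s4)); print(pv,bt,ln(pv,bt))
d=(b2-b1)/np.linalg.norm(b2-b1);n=np.array([-d[1],d[0]])
print('gap',n@(s1-b1),n@(s2-b1),'pivot to home y',n@(pv-b1)-.013)
ap=np.array([.4467,.2835]); print('pivot rel apex',d@(pv-ap),n@(pv-ap))
E
```

```text
base [0.43401648 0.25930779] [0.42906312 0.13921512] -92.36189438452993
stock [0.43966852 0.21621763] [0.43646134 0.1410911 ] -92.44449757915737 [0.46436264 0.21528095] [0.46124868 0.14393108] -92.49899926356301
[0.452664   0.23293008] [0.45111521 0.19133884] -92.13261428591204
gap 0.007423031498018453 0.007314623143155521 pivot to home y 0.006718732032139118
pivot rel apex 0.05028117704040672 0.008042980493295252
```

```bash
python3 -m creep '[{"slide":[-1,0,6],"roll":0,"grip":1},{"slide":[-3,0,13],"roll":0,"grip":1},{"slide":[-5,0,20],"roll":0,"grip":1},{"slide":[-5,0,26],"roll":0,"grip":1},{"slide":[-5,0,32],"roll":0,"grip":1},{"slide":[-5,0,37],"roll":0,"grip":1},{"slide":[-5,0,41],"roll":0,"grip":1},{"slide":[-5,0,43],"roll":0,"grip":1},{"slide":[-5,0.5,43],"roll":0,"grip":1},{"slide":[-5,1,43],"roll":0,"grip":1},{"slide":[-5,1,43],"roll":0,"grip":1}]'
python3 - <<'E'
from h import *
st()
c=camera_info('wrist'); im=snapshot('wrist'); st()
import pickle; pickle.dump(c,open('w5.pkl','wb'))
cv2.imwrite('pics/w5.png',im[:,:,::-1])
cv2.imwrite('pics/w5a.png',cv2.resize(im[0:300,215:465,::-1],None,fx=2,fy=2,interpolation=cv2.INTER_CUBIC))
cv2.imwrite('pics/sc5.png',snapshot('side')[200:400,260:460,::-1].repeat(3,0).repeat(3,1))
E
```

```text
time: 4.93
tool_pos: [0.4464, 0.1754, 0.0255]
ee_rot: [-1.57, -0.0, -0.037]
wrist_force: [0.5, -0.0, -4.2]
width: 0.0139
t 4.93 tcp [0.4464 0.1754 0.0255] rpy [-1.5704e+00 -2.0000e-04 -3.7100e-02] w 0.0139 F [ 0.45 -0.04 -4.17]
t 4.98 tcp [0.4465 0.1753 0.0255] rpy [-1.5705e+00 -2.0000e-04 -3.7200e-02] w 0.0139 F [ 0.42  0.13 -4.39]
```

View pics/w5a.png

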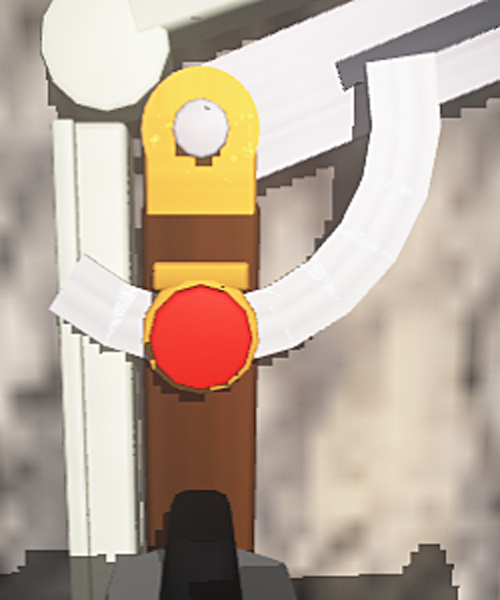

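View pics/sc5.png

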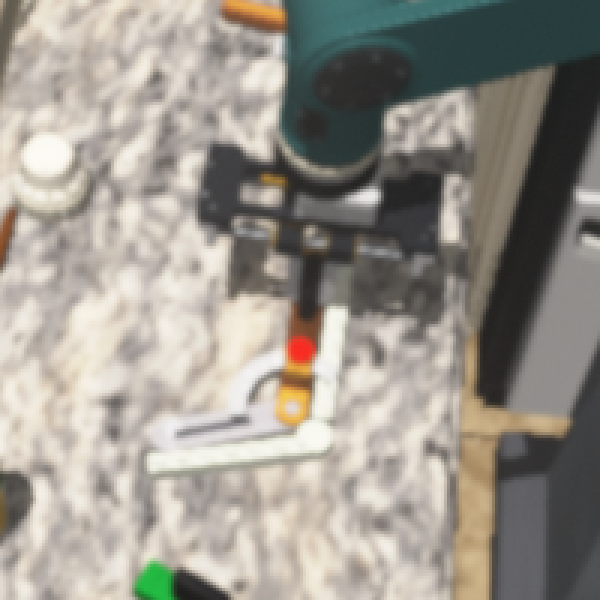

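```bash
python3 -m creep '[{"slide":[-0.5,0.3,1],"roll":0,"grip":1},{"slide":[-1,0.6,2],"roll":0,"grip":1},{"slide":[-1.5,0.6,3],"roll":0,"grip":1},{"slide":[-1.5,0.6,4],"roll":0,"grip":1},{"slide":[-1.5,0.6,4],"roll":0,"grip":1}]'; python3 -m creep '[{"slide":[-0.5,0,0.5],"roll":0,"grip":1},{"slide":[-1,0,1],"roll":0,"grip":1},{"slide":[-1,0,1],"roll":0,"grip":1}]'
```

```text
time: 5.45
tool_pos: [0.4454, 0.1794, 0.0254]
ee_rot: [-1.571, -0.001, -0.037]
wrist_force: [0.3, -2.5, 0.3]
width: 0.0137
time: 5.7
tool_pos: [0.4448, 0.1805, 0.0254]
ee_rot: [-1.57, -0.002, -0.037]
wrist_force: [0.8, -2.9, 1.2]
width: 0.0136
```

```bash
python3 -m creep '[{"slide":[-0.5,-0.3,0.5],"roll":0,"grip":1},{"slide":[-1,-0.3,1],"roll":0,"grip":1},{"slide":[-1,-0.3,1],"roll":0,"grip":1}]'
python3 - <<'E'
from h import *
c=camera_info('wrist'); im=snapshot('wrist'); st()
import pickle; pickle.dump(c,open('w6.pkl','wb'))
cv2.imwrite('pics/w6.png',im[:,:,::-1])
cv2.imwrite('pics/w6a.png',cv2.resize(im[0:300,215:465,::-1],None,fx=2,fy=2,interpolation=cv2.INTER_CUBIC))
E
```

```text
time: 5.95
tool_pos: [0.4442, 0.1812, 0.0255]
ee_rot: [-1.571, -0.003, -0.037]
wrist_force: [3.4, -2.6, -1.0]
width: 0.0137
t 6.0 tcp [0.4442 0.1812 0.0255] rpy [-1.571  -0.0027 -0.0367] w 0.0135 F [ 4.33 -2.43 -1.39]
```

View pics/w6a.png

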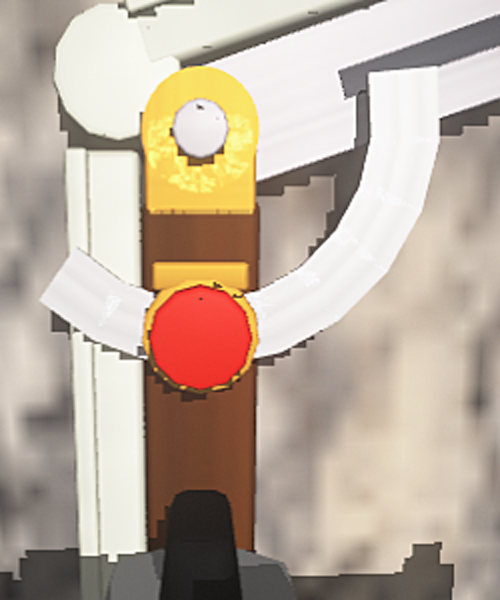

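```bash
python3 -m creep '[{"slide":[0,0,0.5],"roll":0,"grip":1},{"slide":[0,0,1],"roll":0,"grip":1},{"slide":[0,0,1],"roll":0,"grip":1}]'; python3 -m creep '[{"slide":[0,0,0.5],"roll":0,"grip":1},{"slide":[0,0,1],"roll":0,"grip":1},{"slide":[0,0,1],"roll":0,"grip":1}]'
python3 - <<'E'
from h import *
c=camera_info('wrist'); im=snapshot('wrist'); st()
import pickle; pickle.dump(c,open('w7.pkl','wb'))
cv2.imwrite('pics/w7a.png',cv2.resize(im[0:300,215:465,::-1],None,fx=2,fy=2,interpolation=cv2.INTER_CUBIC))
E
```

```text
time: 6.25
tool_pos: [0.4442, 0.1818, 0.0255]
ee_rot: [-1.572, -0.002, -0.037]
wrist_force: [4.3, -4.4, -1.0]
width: 0.0142
time: 6.5
tool_pos: [0.4443, 0.1828, 0.0256]
ee_rot: [-1.572, -0.002, -0.037]
wrist_force: [4.2, -3.8, 0.9]
width: 0.0136
t 6.55 tcp [0.4443 0.1828 0.0256] rpy [-1.5718 -0.0025 -0.0367] w 0.0139 F [ 3.1  -3.87 -1.13]
```

View pics/w7a.png

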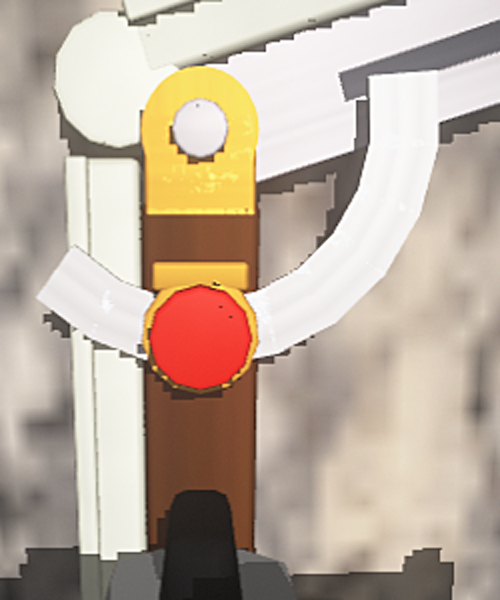

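```bash
python3 -m creep '[{"slide":[0,0,0.5],"roll":0,"grip":1},{"slide":[0,0,1],"roll":0,"grip":1},{"slide":[0,0,1],"roll":0,"grip":1}]'; python3 -m creep '[{"slide":[0,0,0.5],"roll":0,"grip":1},{"slide":[0,0,1],"roll":0,"grip":1},{"slide":[0,0,1],"roll":0,"grip":1}]'
```

```text
time: 6.8
tool_pos: [0.4442, 0.1829, 0.0256]
ee_rot: [-1.574, -0.002, -0.037]
wrist_force: [4.7, -7.3, 0.1]
width: 0.0137
time: 7.05
tool_pos: [0.4443, 0.183, 0.0257]
ee_rot: [-1.576, -0.002, -0.037]
wrist_force: [2.5, -8.8, 1.7]
width: 0.0139
```

```bash
python3 -m creep '[{"slide":[0,0,0],"roll":0,"grip":1},{"slide":[0,0,0],"roll":0,"grip":1}]'; python3 - <<'E'
from h import *
c=camera_info('wrist'); im=snapshot('wrist'); st()
import pickle; pickle.dump(c,open('w8.pkl','wb'))
cv2.imwrite('pics/w8.png',im[:,:,::-1])
cv2.imwrite('pics/w8a.png',cv2.resize(im[0:100,230:440,::-1],None,fx=3.8,fy=5,interpolation=cv2.INTER_CUBIC))
P=lambda u,v,z:p2w(c,(u,v),z)[:2]
pv=P(215+200/2,126/2,.023); print(pv)
E
```

```text
time: 7.22
tool_pos: [0.4443, 0.1829, 0.0257]
ee_rot: [-1.576, -0.002, -0.037]
wrist_force: [1.6, -9.2, 1.3]
width: 0.0141
t 7.27 tcp [0.4442 0.183  0.0257] rpy [-1.5756 -0.0021 -0.037 ] w 0.0137 F [ 3.42 -9.74  0.89]
[0.44726083 0.28413538]
```

View pics/w8a.png

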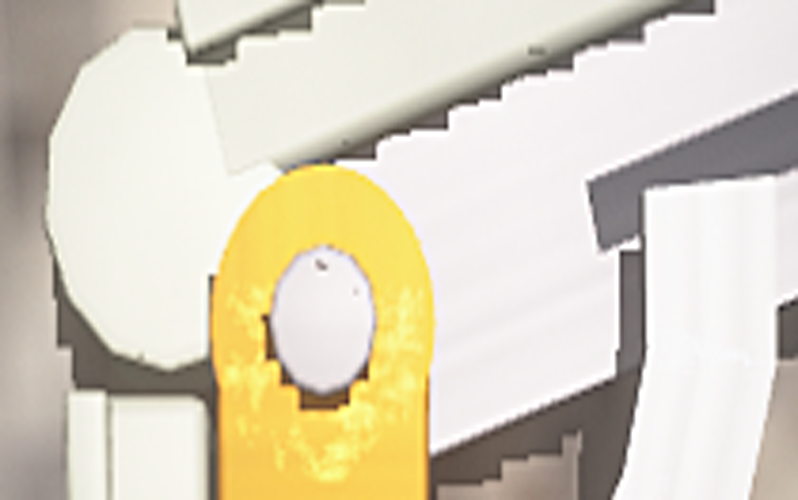

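```bash
python3 - <<'E'
from h import *
import pickle
c=pickle.load(open('w8.pkl','rb'))
P=lambda u,v,z:p2w(c,(u,v),z)[:2]
ln=lambda a,b:np.degrees(np.arctan2(*(b-a)[::-1]))
print(ln(P(230+435/3.8,455/5,.014),P(230+620/3.8,375/5,.014)), ln(P(230+320/3.8,160/5,.018),P(230+680/3.8,7/5,.018)), ln(P(230+590/3.8,183/5,.014),P(230+798/3.8,92/5,.014)))
cv2.imwrite('pics/sd8.png',cv2.resize(snapshot('side')[270:370,290:410,::-1],None,fx=6,fy=6,interpolation=cv2.INTER_CUBIC))
E
```

```text
15.320407404360877 14.531289077639 15.322758279956666
```

View pics/sd8.png

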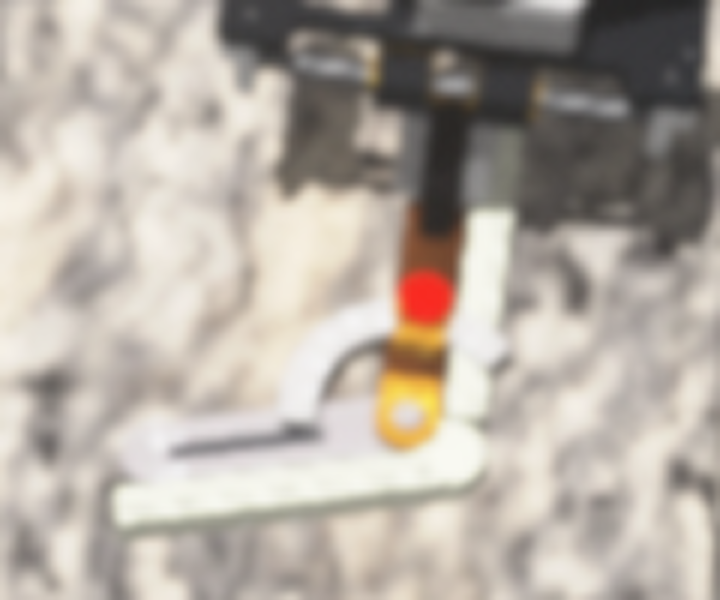

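```bash
python3 -m creep '[{"slide":[0.2,-0.1,-0.6],"roll":0,"grip":1},{"slide":[0.3,-0.2,-1.2],"roll":0,"grip":1},{"slide":[0.3,-0.2,-1.2],"roll":0,"grip":1}]'
```

```text
time: 7.57
tool_pos: [0.4443, 0.183, 0.0257]
ee_rot: [-1.573, -0.002, -0.037]
wrist_force: [3.7, -4.7, 0.0]
width: 0.014
```

```bash
python3 -m creep '[{"slide":[0.4,0,-0.6],"roll":0,"grip":0.9},{"slide":[0.4,0,-0.6],"roll":0,"grip":0.7},{"slide":[0.4,0,-0.6],"roll":0,"grip":0.6},{"slide":[0.4,0,-0.6],"roll":0,"grip":0.6},{"slide":[0.4,0,-0.6],"roll":0,"grip":0.6},{"slide":[0,-20,0],"roll":0,"grip":0.6},{"slide":[0,-55,0],"roll":0,"grip":0.6},{"slide":[0,-55,0],"roll":0,"grip":0.6},{"slide":[0,-55,0],"roll":0,"grip":1},{"slide":[0,-55,0],"roll":0,"grip":1}]'
python3 - <<'E'
from h import *
c=camera_info('wrist'); im=snapshot('wrist'); st()
import pickle; pickle.dump(c,open('w9.pkl','wb'))
cv2.imwrite('pics/w9.png',im[:,:,::-1])
E
```

```text
time: 8.4
tool_pos: [0.4431, 0.1844, 0.0801]
ee_rot: [-1.57, 0.0, -0.037]
wrist_force: [0.1, 0.2, -0.8]
width: 0.0274
t 8.45 tcp [0.4426 0.1842 0.0793] rpy [-1.571   0.002  -0.0368] w 0.0234 F [-0.53  0.37 -1.04]
```

View pics/w9.png

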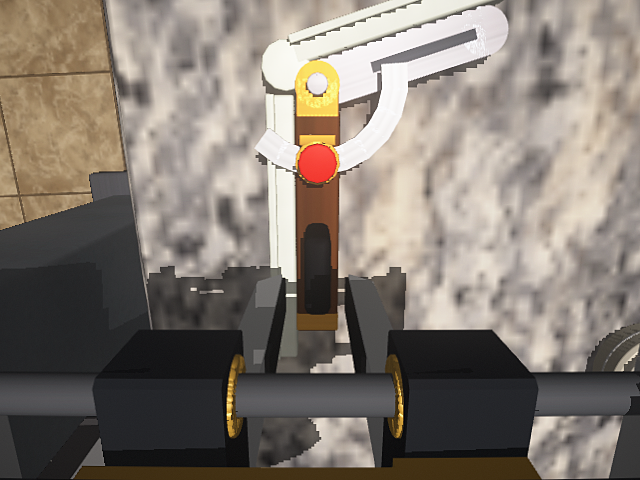

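```bash
python3 - <<'E'
from h import *
import pickle
c=pickle.load(open('w9.pkl','rb'))
b=p2w(c,(318.3,163),.04);print('btn',b,'piv',p2w(c,(317.3,84),.022)); p,r=tool(); print('rel mm',rel([b[0]-p[0],b[1]-p[1],0]))
P=lambda u,v,z:p2w(c,(u,v),z)[:2]
ln=lambda a,b:np.degrees(np.arctan2(*(b-a)[::-1]))
print('slot',ln(P(374,68,.014),P(476,33,.014)),'leg edge',ln(P(330,62,.018),P(486,10,.018)))
E
```

```text
btn [0.44614918 0.24211739 0.04      ] piv [0.44720862 0.28362027 0.022     ]
rel mm [ 1.4 -0.  58. ]
slot 16.078504053988787 leg edge 15.40835762476179
```

```bash
python3 -m creep '[{"slide":[0.5,0,29],"roll":0,"grip":1},{"slide":[1,0,58.3],"roll":0,"grip":1},{"slide":[1,10,58.3],"roll":0,"grip":1},{"slide":[1,22,58.3],"roll":0,"grip":1},{"slide":[1,30,58.3],"roll":0,"grip":1},{"slide":[1,35,58.3],"roll":0,"grip":1},{"slide":[1,37,58.3],"roll":0,"grip":1},{"slide":[1,38,58.3],"roll":0,"grip":1},{"slide":[1,38,58.3],"roll":0,"grip":1}]'
python3 - <<'E'
from h import *
c=camera_info('wrist'); im=snapshot('wrist'); st()
cv2.imwrite('pics/w10.png',im[:,:,::-1])
E
```

```text
time: 9.2
tool_pos: [0.4467, 0.2419, 0.0423]
ee_rot: [-1.571, 0.0, -0.038]
wrist_force: [-0.3, 0.3, 0.9]
width: 0.0004
t 9.25 tcp [0.447  0.2421 0.0427] rpy [-1.5705e+00 -6.0000e-04 -3.7800e-02] w 0.0001 F [0.03 1.2  0.4 ]
```

View pics/w10.png

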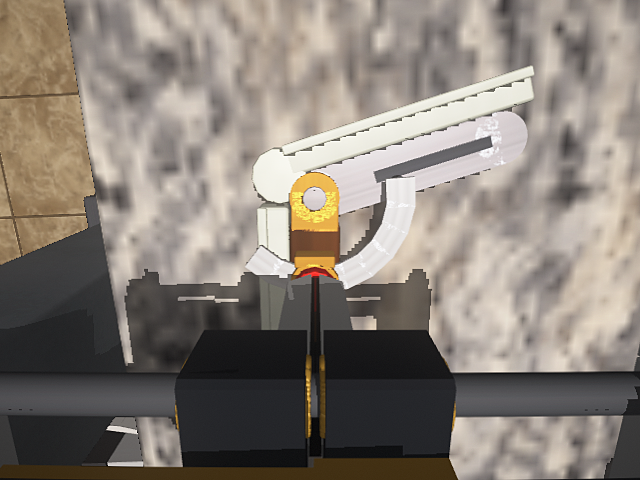

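Fingers shut, centred just over the red button (315,275); the blade lies flush along the leg. Pressing in steps.

```bash
python3 -m creep '[{"slide":[0,1,0],"roll":0,"grip":1},{"slide":[0,2,0],"roll":0,"grip":1},{"slide":[0,3,0],"roll":0,"grip":1},{"slide":[0,4,0],"roll":0,"grip":1},{"slide":[0,4,0],"roll":0,"grip":1}]';python3 -m creep '[{"slide":[0,1,0],"roll":0,"grip":1},{"slide":[0,2,0],"roll":0,"grip":1},{"slide":[0,3,0],"roll":0,"grip":1},{"slide":[0,3,0],"roll":0,"grip":1}]'
```

```text
time: 9.67
tool_pos: [0.4472, 0.2424, 0.0397]
ee_rot: [-1.571, -0.001, -0.037]
wrist_force: [-1.2, -0.9, 4.1]
width: 0.0006
time: 10.0
tool_pos: [0.4472, 0.2424, 0.037]
ee_rot: [-1.571, -0.002, -0.037]
wrist_force: [-1.7, -1.7, 5.7]
width: 0.0007
```

```bash
python3 -m creep '[{"slide":[0,1,0],"roll":0,"grip":1},{"slide":[0,2,0],"roll":0,"grip":1},{"slide":[0,2,0],"roll":0,"grip":1}]';python3 -m creep '[{"slide":[0,1,0],"roll":0,"grip":1},{"slide":[0,2,0],"roll":0,"grip":1},{"slide":[0,2,0],"roll":0,"grip":1}]'
```

```text
time: 10.25
tool_pos: [0.4472, 0.2424, 0.0353]
ee_rot: [-1.571, -0.002, -0.037]
wrist_force: [-3.0, -1.6, 8.4]
width: 0.0008
time: 10.5
tool_pos: [0.4474, 0.2424, 0.0341]
ee_rot: [-1.571, -0.002, -0.037]
wrist_force: [-3.5, -2.6, 11.9]
width: 0.0007
```

```bash
python3 -m creep '[{"slide":[0,1,0],"roll":0,"grip":1},{"slide":[0,1.5,0],"roll":0,"grip":1},{"slide":[0,1.5,0],"roll":0,"grip":1}]';python3 -m creep '[{"slide":[0,0.7,0],"roll":0,"grip":1},{"slide":[0,1.5,0],"roll":0,"grip":1},{"slide":[0,1.5,0],"roll":0,"grip":1},{"slide":[0,1.5,0],"roll":0,"grip":1}]'
```

```text
time: 10.75
tool_pos: [0.4476, 0.2424, 0.034]
ee_rot: [-1.571, -0.003, -0.037]
wrist_force: [-5.6, -3.6, 16.7]
width: 0.0004
time: 11.08
tool_pos: [0.4478, 0.2423, 0.0338]
ee_rot: [-1.571, -0.003, -0.037]
wrist_force: [-6.7, -5.6, 23.6]
width: 0.0006
```

```bash
python3 -m creep '[{"slide":[0,-3,0],"roll":0,"grip":1},{"slide":[0,-8,0],"roll":0,"grip":1},{"slide":[0,-30,-15],"roll":0,"grip":0.8},{"slide":[0,-52,-40],"roll":0,"grip":0.6},{"slide":[0,-52,-58],"roll":0,"grip":0.6},{"slide":[0,-52,-58],"roll":0,"grip":0.6},{"slide":[0,-52,-58],"roll":0,"grip":0.6}]'
python3 - <<'E'
from h import *
c=camera_info('wrist'); im=snapshot('wrist'); st()
import pickle; pickle.dump(c,open('w11.pkl','wb'))
cv2.imwrite('pics/w11.png',im[:,:,::-1])
cv2.imwrite('pics/w11a.png',cv2.resize(im[0:340,240:540,::-1],None,fx=1.7,fy=1.7,interpolation=cv2.INTER_CUBIC))
E
```

```text
time: 11.67
tool_pos: [0.4445, 0.1842, 0.0803]
ee_rot: [-1.57, -0.0, -0.039]
wrist_force: [-0.1, 0.6, -1.4]
width: 0.0303
t 11.72 tcp [0.4441 0.1847 0.0798] rpy [-1.5703e+00  1.0000e-03 -3.7600e-02] w 0.0345 F [ 0.14 -0.51  0.74]
```

View pics/w11a.png

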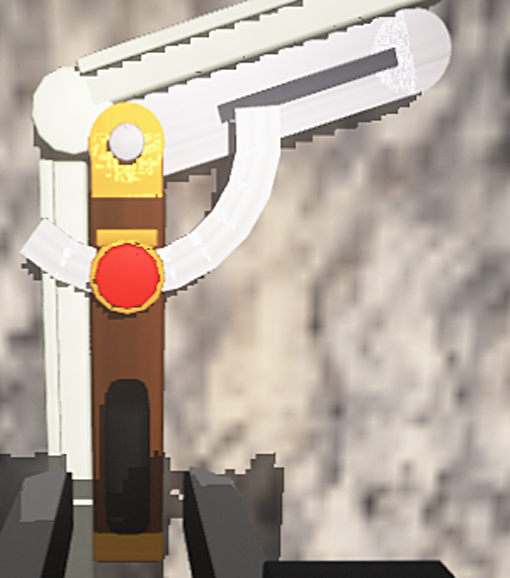

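```bash
python3 -m creep '[{"slide":[0,-40,0],"roll":0,"grip":0.6},{"slide":[2,-75,-20],"roll":0,"grip":0.6},{"slide":[22,-190,-424],"roll":0,"grip":0.6},{"slide":[22,-190,-424],"roll":0,"grip":0.6},{"slide":[22,-190,-424],"roll":0,"grip":0.6},{"slide":[22,-190,-424],"roll":0,"grip":0.6},{"slide":[22,-190,-424],"roll":0,"grip":0.6},{"slide":[22,-190,-424],"roll":0,"grip":0.6},{"slide":[22,-190,-424],"roll":0,"grip":0.6},{"slide":[22,-190,-424],"roll":0,"grip":0.6},{"slide":[22,-190,-424],"roll":0,"grip":0.6},{"slide":[22,-190,-424],"roll":0,"grip":0.6},{"slide":[22,-190,-424],"roll":0,"grip":0.6},{"slide":[22,-190,-424],"roll":0,"grip":0.6},{"slide":[22,-190,-424],"roll":0,"grip":0.6}]'
python3 - <<'E'
from h import *
c=camera_info('wrist'); im=snapshot('wrist'); st()
import pickle; pickle.dump(c,open('w12.pkl','wb'))
cv2.imwrite('pics/w12.png',im[:,:,::-1])
E
```

```text
time: 12.97
tool_pos: [0.4511, -0.2391, 0.269]
ee_rot: [-1.568, 0.002, -0.036]
wrist_force: [-0.7, 0.6, 0.5]
width: 0.0375
t 13.02 tcp [ 0.4511 -0.2384  0.2691] rpy [-1.5686  0.0016 -0.0353] w 0.0375 F [-0.48 -0.13 -0.15]
```

View pics/w12.png

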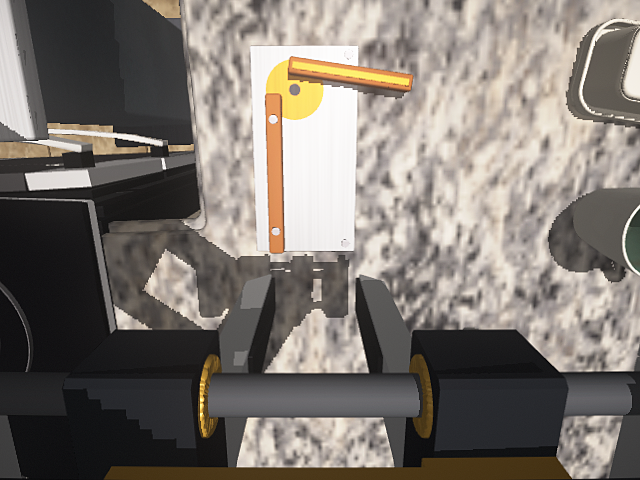

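```bash
python3 - <<'E'
import cv2
im=cv2.imread('pics/w12.png')
cv2.imwrite('pics/w12a.png',cv2.resize(im[40:120,240:420],None,fx=4.4,fy=4.4,interpolation=cv2.INTER_CUBIC))
cv2.imwrite('pics/w12b.png',cv2.resize(im[180:260,240:370],None,fx=5,fy=5,interpolation=cv2.INTER_CUBIC))
E
```

```text
(no output)
```

View pics/w12a.png

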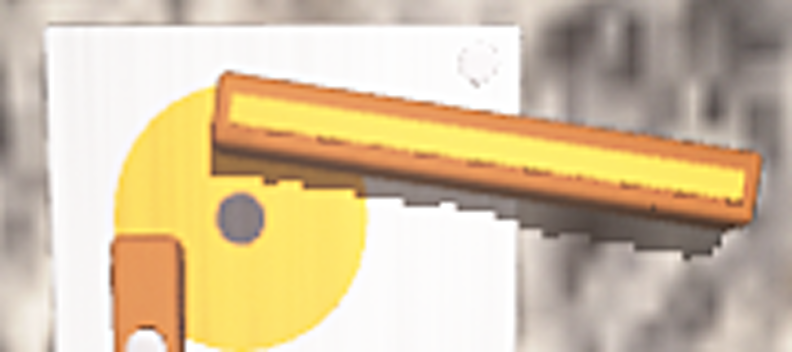

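View pics/w12b.png

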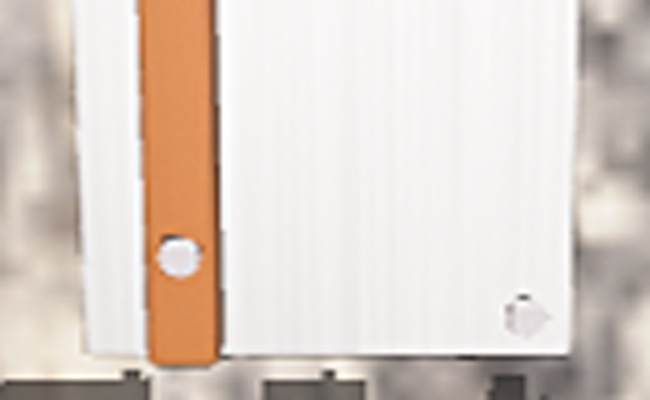

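```bash
python3 - <<'E'
from h import *
import pickle
c=pickle.load(open('w12.pkl','rb'))
P=lambda u,v,z:p2w(c,(u,v),z)[:2]
ln=lambda a,b:np.degrees(np.arctan2(*(b-a)[::-1]))
ap=P(294.8,89.8,.005); r1,r2,r3=P(281,96,.023),P(282.4,180,.023),P(283.2,251,.023)
print('apex',ap,'rail',ln(r1,r3),ln(r1,r2))
d=np.array([np.cos(np.radians(-92.2)),np.sin(np.radians(-92.2))]);n=np.array([-d[1],d[0]])
for r in(r1,r2,r3): print('rail y',n@(r-ap),'x',d@(r-ap))
f1,f2=P(288.9,74.1,.023),P(411,90.3,.023); e=(f2-f1)/np.linalg.norm(f2-f1); m=np.array([-e[1],e[0]])
print('fence',ln(f1,f2),'y',m@(f1-ap),'x',e@(f1-ap),e@(f2-ap))
x0,x1=P(283.2,252.4,.023),0; print('rail end x',d@(x0-ap))
pl=[P(240+47/4.4,40+27/4.4,.005),P(240+518/4.4,40+27/4.4,.005),P(240+570/5,180+355/5,.005),P(240+88/5,180+355/5,.005)]
for q in pl: print('plate',d@(q-ap)*1000,n@(q-ap)*1000)
for q,s in((P(613,65,.04),'tin'),(P(610,230,.05),'sh')): print(s,q)
E
```

```text
apex [ 0.43313671 -0.12094686] rail -92.45007261643936 -92.28323569738922
rail y -0.012813566037552489 x 0.007639095889484344
rail y -0.012933831176466449 x 0.09042424998789718
rail y -0.013508948138075252 x 0.1669616441992138
fence -9.237660054374992 y 0.012063028127311038 x -0.006238595870081986 0.11481475434817992
rail end x 0.168539366232583
plate -41.7100817012591 -43.88471136613485
plate -41.66324471396493 63.58119136290627
plate 171.99115474162517 64.86719298971838
plate 172.17025844716616 -43.941195888792464
tin [ 0.73505289 -0.11223408]
sh [ 0.74643389 -0.26986985]
```

```bash
python3 -m creep '[{"slide":[-22.7,110,423.7],"roll":0,"grip":0.6},{"slide":[-22.7,110,423.7],"roll":0,"grip":0.6},{"slide":[-22.7,110,423.7],"roll":0,"grip":0.6},{"slide":[-22.7,110,423.7],"roll":0,"grip":0.6},{"slide":[-22.7,110,423.7],"roll":0,"grip":0.6},{"slide":[-22.7,110,423.7],"roll":0,"grip":0.6},{"slide":[-22.7,110,423.7],"roll":0,"grip":0.6},{"slide":[-22.7,110,423.7],"roll":0,"grip":0.6},{"slide":[-22.7,110,423.7],"roll":0,"grip":0.6},{"slide":[-22.7,110,423.7],"roll":0,"grip":0.6},{"slide":[-22.7,110,423.7],"roll":0,"grip":0.6},{"slide":[-22.7,145,423.7],"roll":0,"grip":0.6},{"slide":[-22.7,180,423.7],"roll":0,"grip":0.6},{"slide":[-22.7,190,423.7],"roll":0,"grip":0.6},{"slide":[-22.7,190,423.7],"roll":0,"grip":0.6}]'
python3 - <<'E'
from h import *
c=camera_info('wrist'); im=snapshot('wrist'); st()
cv2.imwrite('pics/w13.png',im[:,:,::-1])
E
```

```text
time: 14.27
tool_pos: [0.4396, 0.1847, 0.0765]
ee_rot: [-1.573, 0.009, -0.034]
wrist_force: [-1.1, 0.3, 0.4]
width: 0.0378
t 14.32 tcp [0.4418 0.1848 0.0793] rpy [-1.5716  0.0035 -0.0351] w 0.0376 F [ 0.37 -0.34  0.9 ]
```

View pics/w13.png

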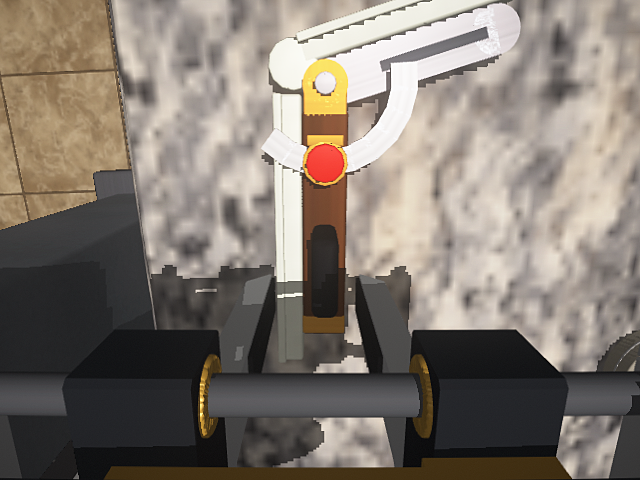

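```bash
python3 -m creep '[{"slide":[1,20,0],"roll":0,"grip":0.6},{"slide":[1,40,0],"roll":0,"grip":0.6},{"slide":[1,51,0],"roll":0,"grip":0.6},{"slide":[1,54.5,0],"roll":0,"grip":0.6},{"slide":[1,54.5,0],"roll":0,"grip":0.6},{"slide":[1,54.5,0],"roll":0,"grip":0.8},{"slide":[1,54.5,0],"roll":0,"grip":1},{"slide":[1,54.5,0],"roll":0,"grip":1},{"slide":[1,54.5,0],"roll":0,"grip":1},{"slide":[1,54.5,0],"roll":0,"grip":1},{"slide":[1,54.5,0],"roll":0,"grip":1},{"slide":[1,54.5,0],"roll":0,"grip":1}]'
```

```text
time: 15.32
tool_pos: [0.4451, 0.1843, 0.0267]
ee_rot: [-1.57, -0.001, -0.037]
wrist_force: [-1.0, -0.9, 4.9]
width: 0.014
```

```bash
python3 -m creep '[{"slide":[0.7,-1,-1],"roll":0,"grip":1},{"slide":[1.5,-3,-3],"roll":0,"grip":1},{"slide":[2,-10,-5],"roll":0,"grip":1},{"slide":[3,-30,-15],"roll":0,"grip":1},{"slide":[4,-55,-30],"roll":0,"grip":1},{"slide":[6,-75,-50],"roll":0,"grip":1},{"slide":[6,-80,-80],"roll":0,"grip":1},{"slide":[6,-80,-110],"roll":0,"grip":1}]'
python3 - <<'E'
from h import *
c=camera_info('wrist'); im=snapshot('wrist'); st()
cv2.imwrite('pics/w14.png',im[:,:,::-1])
E
```

```text
time: 15.98
tool_pos: [0.448, 0.0729, 0.1082]
ee_rot: [-1.571, -0.004, -0.036]
wrist_force: [0.7, -1.2, -4.7]
width: 0.0137
t 16.03 tcp [0.4469 0.067  0.1068] rpy [-1.5785e+00 -1.5000e-03 -4.0100e-02] w 0.0139 F [-0.51 -4.62 -3.75]
```

View pics/w14.png

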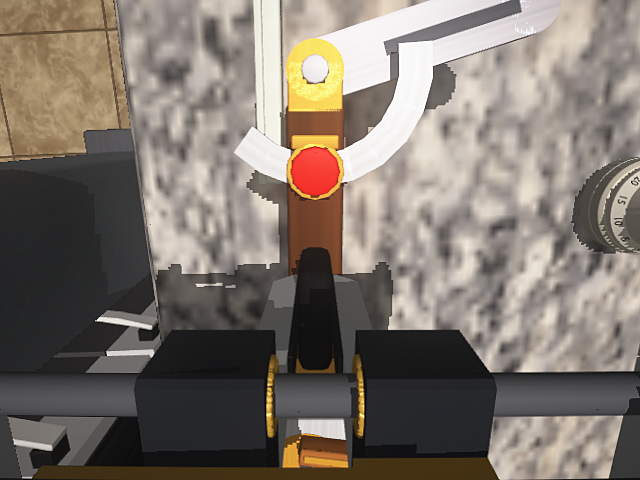

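```bash
python3 -m creep '[{"slide":[0,0,-20],"roll":0,"grip":1},{"slide":[0,0,-45],"roll":0,"grip":1},{"slide":[0,0,-75],"roll":0,"grip":1},{"slide":[0,0,-105],"roll":0,"grip":1},{"slide":[0,0,-135],"roll":0,"grip":1},{"slide":[0,0,-165],"roll":0,"grip":1},{"slide":[0,0,-195],"roll":0,"grip":1},{"slide":[0,0,-225],"roll":0,"grip":1},{"slide":[0,0,-255],"roll":0,"grip":1},{"slide":[0,0,-285],"roll":0,"grip":1},{"slide":[0,0,-315],"roll":0,"grip":1},{"slide":[0,0,-345],"roll":0,"grip":1},{"slide":[0,0,-372],"roll":0,"grip":1},{"slide":[0,10,-390],"roll":0,"grip":1},{"slide":[0,30,-398],"roll":0,"grip":1},{"slide":[0,40,-400],"roll":0,"grip":1},{"slide":[0,40,-400],"roll":0,"grip":1},{"slide":[0,40,-400],"roll":0,"grip":1}]'
python3 - <<'E'
from h import *
c=camera_info('wrist'); im=snapshot('wrist'); st()
import pickle; pickle.dump(c,open('w15.pkl','wb'))
cv2.imwrite('pics/w15.png',im[:,:,::-1])
E
```

```text
time: 17.53
tool_pos: [0.431, -0.3244, 0.0644]
ee_rot: [-1.568, 0.003, -0.037]
wrist_force: [-0.1, -0.5, -4.6]
width: 0.0138
t 17.58 tcp [ 0.4319 -0.3248  0.0657] rpy [-1.5697e+00  6.0000e-04 -3.6400e-02] w 0.0141 F [ 0.27 -0.84 -3.42]
```

View pics/w15.png

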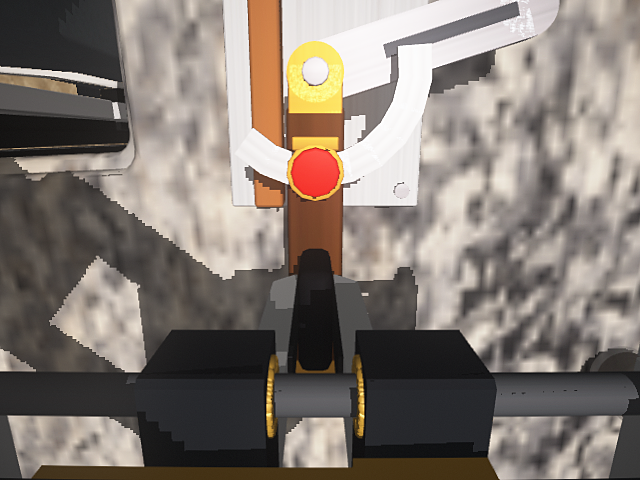

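```bash
python3 - <<'E'
import cv2
im=cv2.imread('pics/w15.png')
cv2.imwrite('pics/w15a.png',cv2.resize(im[0:300,215:440],None,fx=2.66,fy=2.,interpolation=cv2.INTER_CUBIC))
E
cat > sag.py <<'E'
from h import *
from scipy.optimize import least_squares
def sag(c,pv,bt,bh,rpy_yaw,tcp):
    # bevel pose: pivot underside at (px,py,pz), yaw, pitch a (positive = pivot end down)
    def pts(q):
        px,py,pz,a,yaw=q
        d=np.array([np.cos(yaw)*np.cos(a),np.sin(yaw)*np.cos(a),np.sin(a)]); up=np.array([-np.cos(yaw)*np.sin(a),-np.sin(yaw)*np.sin(a),np.cos(a)])
        o=np.array([px,py,pz]); return o,d,up
    def f(q):
        o,d,up=pts(q); e=w2p(c,[o+.0225*up,o+.042*d+bh*up])-np.array([pv,bt])
        g=o+.1*d+.04*up
        return np.r_[e.ravel(), (q[4]-(rpy_yaw-np.pi/2))*300, ((g-tcp)@[np.cos(rpy_yaw),np.sin(rpy_yaw),0])*1000*0.3,(g[2]-tcp[2]-HT)*3000]
    r=least_squares(f,[tcp[0],tcp[1]+.1,tcp[2]-.026,0,rpy_yaw-np.pi/2]); return r
E
python3 - <<'E'
import sag; from sag import *; import pickle
sag.HT=.0145
c=pickle.load(open('w4.pkl','rb'));r=sag.sag(c,(315.4,64),(315.4,168.5),.040,-.037,np.array([.4497,.1319,.0262]));print(np.round(r.x,4),np.round(r.fun,1))
c=pickle.load(open('w15.pkl','rb'));r=sag.sag(c,(315,71),(315.5,172.5),.034,-.0365,np.array([.4318,-.3246,.0655]));print(np.round(r.x,4),np.round(r.fun,1))
E
```

```text
Traceback (most recent call last):
AttributeError: 'function' object has no attribute 'sag'
```

View pics/w15a.png

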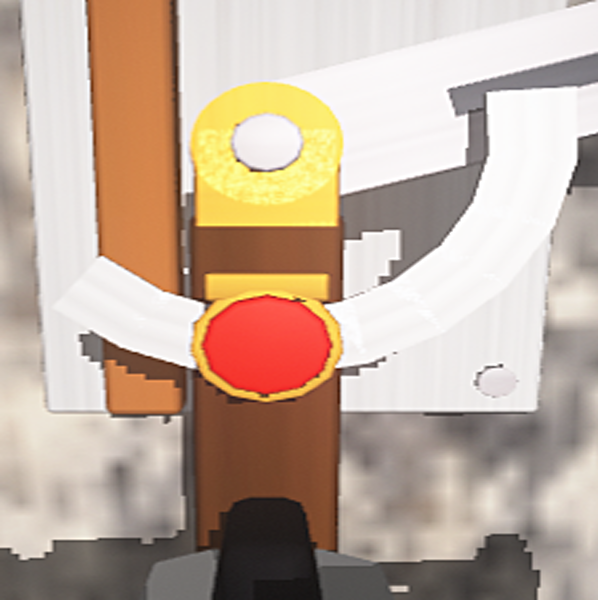

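```bash
python3 - <<'E'
import sag as S, numpy as np, pickle
S.HT=.0145
c=pickle.load(open('w4.pkl','rb'));r=S.sag(c,(315.4,64),(315.4,168.5),.040,-.037,np.array([.4497,.1319,.0262]));print(np.round(r.x,4),np.round(r.fun,1))
c=pickle.load(open('w15.pkl','rb'));r=S.sag(c,(315.4,71),(315.5,172),.034,-.0365,np.array([.4318,-.3246,.0655]));print(np.round(r.x,4),np.round(r.fun,1))
E
```

```text
[ 4.5270e-01  2.3280e-01 -3.0000e-04  1.0200e-02 -1.6078e+00] [-0.  -0.   0.   0.   0.  -0.2  0. ]
[ 0.434  -0.2267  0.0358  0.0422 -1.6072] [ 0.  -0.   0.   0.   0.  -0.4  0. ]
```

```bash
python3 -m creep '[{"slide":[0,10,0],"roll":0,"grip":1},{"slide":[0,19,0],"roll":0,"grip":1},{"slide":[0,25,0],"roll":0,"grip":1},{"slide":[0,28,0],"roll":0,"grip":1},{"slide":[0,28,0],"roll":0,"grip":1},{"slide":[0,28,0],"roll":0,"grip":1}]';python3 -m creep '[{"slide":[0,1,0],"roll":0,"grip":1},{"slide":[0,2,0],"roll":0,"grip":1},{"slide":[0,2,0],"roll":0,"grip":1}]';python3 -m creep '[{"slide":[0,1,0],"roll":0,"grip":1},{"slide":[0,2,0],"roll":0,"grip":1},{"slide":[0,2,0],"roll":0,"grip":1}]'
```

```text
time: 18.08
tool_pos: [0.4318, -0.3255, 0.0376]
ee_rot: [-1.57, 0.0, -0.037]
wrist_force: [0.3, -0.7, -4.1]
width: 0.0137
time: 18.33
tool_pos: [0.432, -0.3258, 0.036]
ee_rot: [-1.571, -0.0, -0.037]
wrist_force: [0.4, -0.6, -5.0]
width: 0.014
time: 18.58
tool_pos: [0.4318, -0.3256, 0.0336]
ee_rot: [-1.571, 0.0, -0.037]
wrist_force: [0.0, 0.1, -3.6]
width: 0.0139
```

```bash
python3 -m creep '[{"slide":[0,0.5,0],"roll":0,"grip":1},{"slide":[0,1,0],"roll":0,"grip":1},{"slide":[0,1,0],"roll":0,"grip":1}]';python3 -m creep '[{"slide":[0,0.5,0],"roll":0,"grip":1},{"slide":[0,1,0],"roll":0,"grip":1},{"slide":[0,1,0],"roll":0,"grip":1}]'; python3 - <<'E'
from h import *
c=camera_info('wrist'); im=snapshot('wrist'); st()
import pickle; pickle.dump(c,open('w16.pkl','wb'))
cv2.imwrite('pics/w16a.png',cv2.resize(im[0:300,215:440,::-1],None,fx=2.66,fy=2.,interpolation=cv2.INTER_CUBIC))
E
```

```text
time: 18.83
tool_pos: [0.4321, -0.3258, 0.0333]
ee_rot: [-1.571, -0.0, -0.037]
wrist_force: [-0.2, 0.2, -1.9]
width: 0.0138
time: 19.08
tool_pos: [0.4322, -0.3262, 0.0326]
ee_rot: [-1.572, -0.001, -0.037]
wrist_force: [0.4, -0.8, 1.4]
width: 0.014
t 19.13 tcp [ 0.4322 -0.3261  0.0325] rpy [-1.5716e+00 -8.0000e-04 -3.7000e-02] w 0.0139 F [ 0.12 -1.19  1.56]
```

View pics/w16a.png

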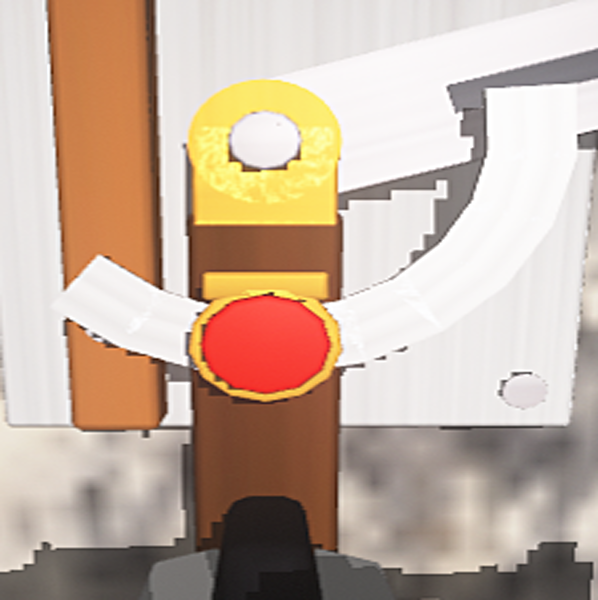

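```bash
python3 -m creep '[{"slide":[0,0.5,0],"roll":0,"grip":1},{"slide":[0,1,0],"roll":0,"grip":1},{"slide":[0,1,0],"roll":0,"grip":1}]';python3 -m creep '[{"slide":[0,0.5,0],"roll":0,"grip":1},{"slide":[0,1,0],"roll":0,"grip":1},{"slide":[0,1,0],"roll":0,"grip":1}]'
```

```text
time: 19.38
tool_pos: [0.4322, -0.3265, 0.0318]
ee_rot: [-1.572, -0.001, -0.037]
wrist_force: [-2.1, -1.3, 4.4]
width: 0.014
time: 19.63
tool_pos: [0.4322, -0.3266, 0.0316]
ee_rot: [-1.573, -0.001, -0.037]
wrist_force: [-2.9, -1.3, 8.6]
width: 0.0142
```

```bash
python3 -m creep '[{"slide":[0,-1,0],"roll":0,"grip":1},{"slide":[0,-2,0],"roll":0,"grip":1},{"slide":[0,-2,0],"roll":0,"grip":1}]'; python3 - <<'E'
from h import *
import pickle
c=camera_info('wrist'); im=snapshot('wrist'); st()
pickle.dump(c,open('w17.pkl','wb'))
cv2.imwrite('pics/w17a.png',cv2.resize(im[0:300,215:440,::-1],None,fx=2.66,fy=2.,interpolation=cv2.INTER_CUBIC))
E
```

```text
time: 19.88
tool_pos: [0.4321, -0.3259, 0.0317]
ee_rot: [-1.571, -0.001, -0.037]
wrist_force: [0.1, -2.0, 1.3]
width: 0.0137
t 19.93 tcp [ 0.4321 -0.3259  0.0317] rpy [-1.5711e+00 -5.0000e-04 -3.7100e-02] w 0.0137 F [-0.77 -1.64 -0.03]
```

View pics/w17a.png

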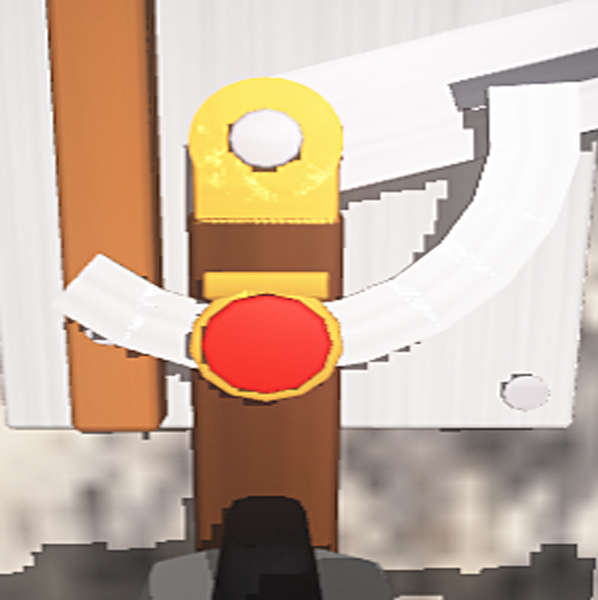

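```bash
python3 - <<'E'
from h import *
import pickle, sag as S
c=pickle.load(open('w17.pkl','rb'))
S.HT=.0145-.0013
P=lambda u,v,z:p2w(c,(u,v),z)[:2]
ln=lambda a,b:np.degrees(np.arctan2(*(b-a)[::-1]))
pv=(215+266/2.66,69.2);bt=(215+266/2.66,172)
r=S.sag(c,pv,bt,.034,-.037,np.array([.4321,-.3259,.0317]));print(np.round(r.x,4))
ap=np.array([.4331,-.1209]);d=np.array([np.cos(np.radians(-92.2)),np.sin(np.radians(-92.2))]);n=np.array([-d[1],d[0]])
for q in (P(*pv,.0275),r.x[:2]): print('rel',d@(q-ap),n@(q-ap))
r1,r2=P(215+154/2.66,0,.023),P(215+163/2.66,210,.023)
s1,s2=P(215+191/2.66,112,.025),P(215+195/2.66,270,.025)
print('rail',ln(r1,r2),'stock',ln(s1,s2),'gap',n@(s1-r1),n@(s2-r1))
E
```

```text
[ 0.435  -0.2268  0.0043  0.0055 -1.6078]
rel 0.1057622556937214 0.0060119380068461275
rel 0.10579281366836131 0.005992396410540889
rail -92.5740659490043 stock -92.60140029432785 gap 0.005198446578544915 0.00469068967668862
```

```bash
python3 -m creep '[{"slide":[0,0,6],"roll":0,"grip":1},{"slide":[-1,0,13],"roll":0,"grip":1},{"slide":[-2,0,20],"roll":0,"grip":1},{"slide":[-3,0,26],"roll":0,"grip":1},{"slide":[-3.3,0,32],"roll":0,"grip":1},{"slide":[-3.3,0,37],"roll":0,"grip":1},{"slide":[-3.3,0,42],"roll":0,"grip":1},{"slide":[-3.3,0,46],"roll":0,"grip":1},{"slide":[-3.3,0,50],"roll":0,"grip":1},{"slide":[-3.3,0,54],"roll":0,"grip":1},{"slide":[-3.3,0,58],"roll":0,"grip":1},{"slide":[-3.3,0,60],"roll":0,"grip":1},{"slide":[-3.3,0,60],"roll":0,"grip":1}]'; python3 - <<'E'
from h import *
import pickle
c=camera_info('wrist'); im=snapshot('wrist'); st()
pickle.dump(c,open('w18.pkl','wb'))
cv2.imwrite('pics/w18a.png',cv2.resize(im[0:300,215:515,::-1],None,fx=2.,fy=2.,interpolation=cv2.INTER_CUBIC))
E
```

```text
time: 21.02
tool_pos: [0.4308, -0.2647, 0.0317]
ee_rot: [-1.57, 0.0, -0.037]
wrist_force: [0.0, 0.3, 0.2]
width: 0.0136
t 21.07 tcp [ 0.4308 -0.2647  0.0317] rpy [-1.5692e+00  3.0000e-04 -3.6700e-02] w 0.0136 F [ 0.54 -0.1   1.11]
```

View pics/w18a.png

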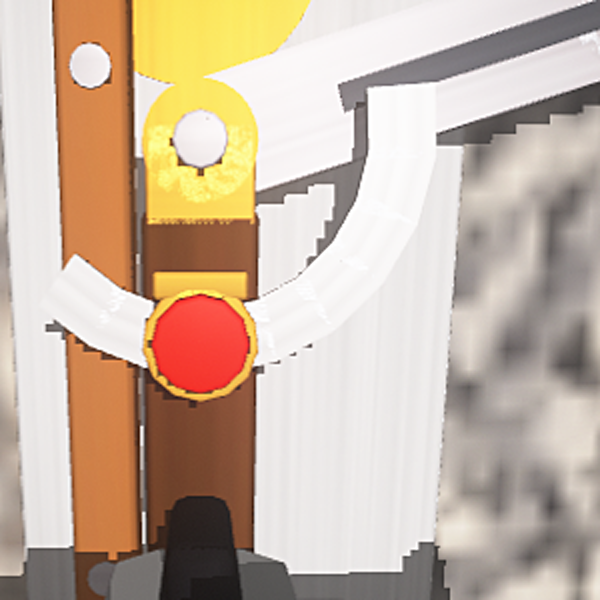

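```bash
python3 -m creep '[{"slide":[0,0,4],"roll":0,"grip":1},{"slide":[-0.3,0,8],"roll":0,"grip":1},{"slide":[-0.6,0,12],"roll":0,"grip":1},{"slide":[-0.9,0,16],"roll":0,"grip":1},{"slide":[-1.1,0,20],"roll":0,"grip":1},{"slide":[-1.1,0,24],"roll":0,"grip":1},{"slide":[-1.1,0,28],"roll":0,"grip":1},{"slide":[-1.1,0,31],"roll":0,"grip":1},{"slide":[-1.1,0,34],"roll":0,"grip":1},{"slide":[-1.1,0,36],"roll":0,"grip":1},{"slide":[-1.1,0,36],"roll":0,"grip":1}]'; python3 - <<'E'
from h import *
import pickle
c=camera_info('wrist'); im=snapshot('wrist'); st()
pickle.dump(c,open('w19.pkl','wb'))
cv2.imwrite('pics/w19a.png',cv2.resize(im[0:300,215:515,::-1],None,fx=2.,fy=2.,interpolation=cv2.INTER_CUBIC))
E
```

```text
time: 21.98
tool_pos: [0.4311, -0.2288, 0.0318]
ee_rot: [-1.57, 0.0, -0.037]
wrist_force: [0.4, -0.5, -1.4]
width: 0.0139
t 22.03 tcp [ 0.4311 -0.2287  0.0317] rpy [-1.5693e+00  2.0000e-04 -3.6600e-02] w 0.0136 F [-0.21  0.97 -0.7 ]
```

View pics/w19a.png

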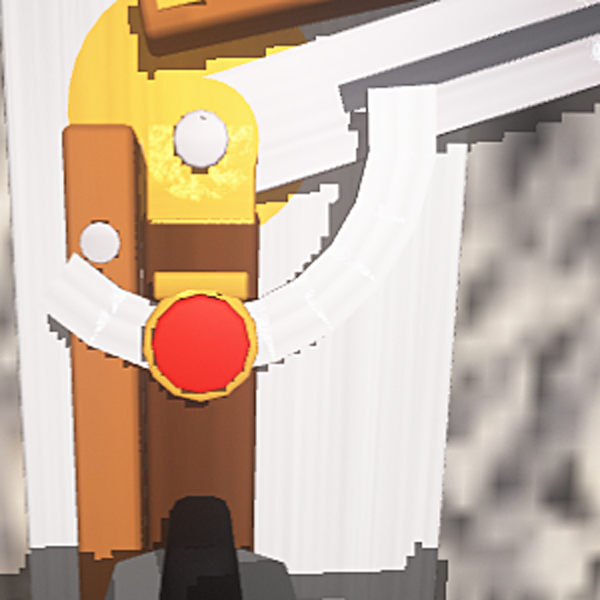

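```bash
python3 -m creep '[{"slide":[-0.4,0,1],"roll":0,"grip":1},{"slide":[-0.8,0,2],"roll":0,"grip":1},{"slide":[-1.2,0,3],"roll":0,"grip":1},{"slide":[-1.2,0,4],"roll":0,"grip":1},{"slide":[-1.2,0,4],"roll":0,"grip":1}]';python3 -m creep '[{"slide":[-0.4,0,0.7],"roll":0,"grip":1},{"slide":[-0.8,0,1.3],"roll":0,"grip":1},{"slide":[-0.8,0,2],"roll":0,"grip":1},{"slide":[-0.8,0,2],"roll":0,"grip":1}]'
```

```text
time: 22.45
tool_pos: [0.43, -0.2254, 0.0317]
ee_rot: [-1.57, -0.0, -0.037]
wrist_force: [0.7, -1.0, -2.6]
width: 0.0139
time: 22.78
tool_pos: [0.43, -0.2238, 0.032]
ee_rot: [-1.571, -0.002, -0.037]
wrist_force: [4.1, -2.2, -4.7]
width: 0.0136
```

```bash
python3 -m creep '[{"slide":[0,0.2,0.7],"roll":0,"grip":1},{"slide":[0,0.2,1.5],"roll":0,"grip":1},{"slide":[0,0.2,1.5],"roll":0,"grip":1}]'; python3 - <<'E'
from h import *
import pickle
c=camera_info('wrist'); im=snapshot('wrist'); st()
pickle.dump(c,open('w20.pkl','wb'))
cv2.imwrite('pics/w20a.png',cv2.resize(im[0:300,215:515,::-1],None,fx=2.,fy=2.,interpolation=cv2.INTER_CUBIC))
E
```

```text
time: 23.03
tool_pos: [0.4301, -0.2223, 0.032]
ee_rot: [-1.571, -0.002, -0.037]
wrist_force: [5.4, -2.5, -4.4]
width: 0.0137
t 23.08 tcp [ 0.4301 -0.2223  0.032 ] rpy [-1.5714 -0.0018 -0.0369] w 0.0138 F [ 2.63 -2.97 -4.46]
```

View pics/w20a.png

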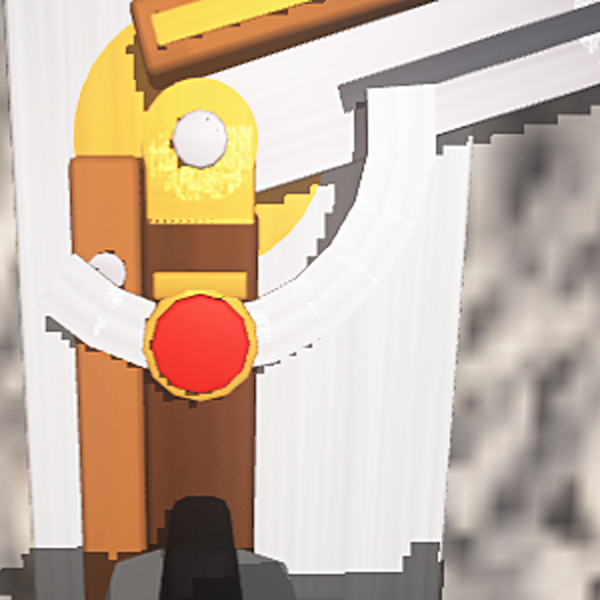

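```bash
python3 -m creep '[{"slide":[0,0.2,0.7],"roll":0,"grip":1},{"slide":[0,0.2,1.5],"roll":0,"grip":1},{"slide":[0,0.2,1.5],"roll":0,"grip":1}]';  python3 - <<'E'
from h import *
import pickle
c=pickle.load(open('w20.pkl','rb'))
ap=np.array([.4331,-.1209]);d=np.array([np.cos(np.radians(-92.2)),np.sin(np.radians(-92.2))]);n=np.array([-d[1],d[0]])
q=p2w(c,(315,69),.0275)[:2]; print('rel',d@(q-ap),n@(q-ap))
E
python3 -m creep '[{"slide":[0,0,0.5],"roll":0,"grip":1},{"slide":[0,0,1],"roll":0,"grip":1},{"slide":[0,0,1],"roll":0,"grip":1}]'
```

```text
time: 23.33
tool_pos: [0.4302, -0.2209, 0.0319]
ee_rot: [-1.572, -0.002, -0.037]
wrist_force: [3.5, -3.0, -3.4]
width: 0.0139
rel 0.0022017740077671676 -2.8187242567854e-06
time: 23.58
tool_pos: [0.4302, -0.2199, 0.0319]
ee_rot: [-1.572, -0.002, -0.037]
wrist_force: [4.2, -2.3, -2.9]
width: 0.014
```

```bash
python3 -m creep '[{"slide":[0,0,0.5],"roll":0,"grip":1},{"slide":[0,0,0.8],"roll":0,"grip":1},{"slide":[0,0,0.8],"roll":0,"grip":1}]'; python3 - <<'E'
from h import *
import pickle
c=camera_info('wrist'); im=snapshot('wrist'); st()
pickle.dump(c,open('w21.pkl','wb'))
cv2.imwrite('pics/w21a.png',cv2.resize(im[0:150,230:430,::-1],None,fx=4.,fy=4.,interpolation=cv2.INTER_CUBIC))
E
```

```text
time: 23.83
tool_pos: [0.4302, -0.2196, 0.0319]
ee_rot: [-1.573, -0.002, -0.037]
wrist_force: [3.6, -4.4, -4.0]
width: 0.0141
t 23.88 tcp [ 0.4302 -0.2196  0.032 ] rpy [-1.5726 -0.0019 -0.037 ] w 0.0138 F [ 3.6  -3.92 -5.03]
```

View pics/w21a.png

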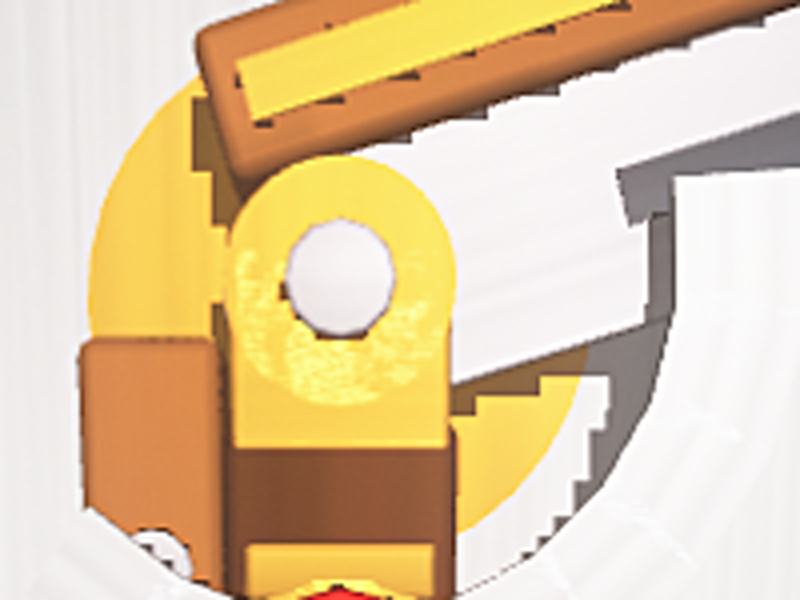

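```bash
python3 -m creep '[{"slide":[0,0,0.5],"roll":0,"grip":1},{"slide":[0,0,1],"roll":0,"grip":1},{"slide":[0,0,1],"roll":0,"grip":1},{"slide":[0,0,1],"roll":0,"grip":1}]'; python3 - <<'E'
from h import *
import pickle
c=camera_info('wrist'); im=snapshot('wrist'); st()
pickle.dump(c,open('w22.pkl','wb'))
cv2.imwrite('pics/w22a.png',cv2.resize(im[0:150,230:430,::-1],None,fx=4.,fy=4.,interpolation=cv2.INTER_CUBIC))
P=lambda u,v,z:p2w(c,(u,v),z)[:2]
q=P(230+341/4,276/4,.0275)
ap=np.array([.4331,-.1209]);d=np.array([np.cos(np.radians(-92.2)),np.sin(np.radians(-92.2))]);n=np.array([-d[1],d[0]])
print('rel',d@(q-ap),n@(q-ap))
E
```

```text
time: 24.22
tool_pos: [0.4302, -0.2195, 0.0322]
ee_rot: [-1.574, -0.002, -0.037]
wrist_force: [2.8, -6.1, -3.5]
width: 0.014
t 24.27 tcp [ 0.4302 -0.2195  0.0322] rpy [-1.5744 -0.0019 -0.0372] w 0.0141 F [ 3.63 -6.38 -4.  ]
rel -0.0005428259088650664 0.00011522895562722487
```

View pics/w22a.png

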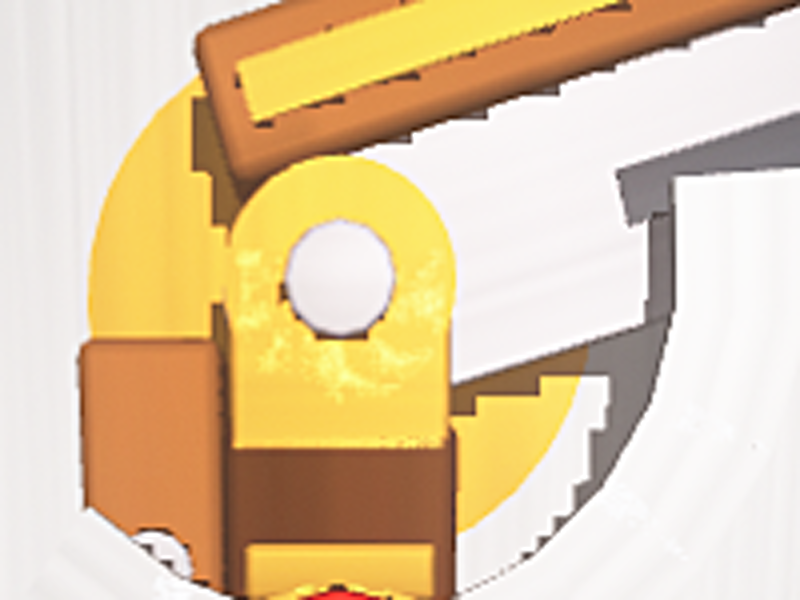

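```bash
python3 -m creep '[{"slide":[0.3,0.3,-0.7],"roll":0,"grip":1},{"slide":[0.4,0.6,-1.2],"roll":0,"grip":1},{"slide":[0.4,0.6,-1.2],"roll":0,"grip":1}]'
```

```text
time: 24.52
tool_pos: [0.4303, -0.2196, 0.0318]
ee_rot: [-1.572, -0.001, -0.037]
wrist_force: [3.0, -4.8, -0.8]
width: 0.0139
```

```bash
python3 -m creep '[{"slide":[0.3,0,-0.5],"roll":0,"grip":0.9},{"slide":[0.3,0,-0.5],"roll":0,"grip":0.7},{"slide":[0.3,0,-0.5],"roll":0,"grip":0.6},{"slide":[0.3,0,-0.5],"roll":0,"grip":0.6},{"slide":[0.3,0,-0.5],"roll":0,"grip":0.6},{"slide":[0.3,-20,-0.5],"roll":0,"grip":0.6},{"slide":[0,-50,-10],"roll":0,"grip":0.6},{"slide":[0,-90,-20],"roll":0,"grip":0.6},{"slide":[0,-130,-20],"roll":0,"grip":0.6},{"slide":[0,-150,-20],"roll":0,"grip":0.6},{"slide":[0,-150,-20],"roll":0,"grip":0.6},{"slide":[0,-150,-20],"roll":0,"grip":0.6}]'; python3 - <<'E'
from h import *
import pickle
c=camera_info('wrist'); im=snapshot('wrist'); st()
pickle.dump(c,open('w23.pkl','wb'))
cv2.imwrite('pics/w23.png',im[:,:,::-1])
cv2.imwrite('pics/w23a.png',cv2.resize(im[0:200,240:480,::-1],None,fx=3.3,fy=3.,interpolation=cv2.INTER_CUBIC))
E
```

```text
time: 25.52
tool_pos: [0.4296, -0.2391, 0.182]
ee_rot: [-1.572, -0.002, -0.037]
wrist_force: [-0.3, -0.6, -0.5]
width: 0.037
t 25.57 tcp [ 0.4287 -0.2385  0.18  ] rpy [-1.5697e+00  1.1000e-03 -3.6800e-02] w 0.0376 F [-0.07 -0.49 -1.34]
```

View pics/w23a.png

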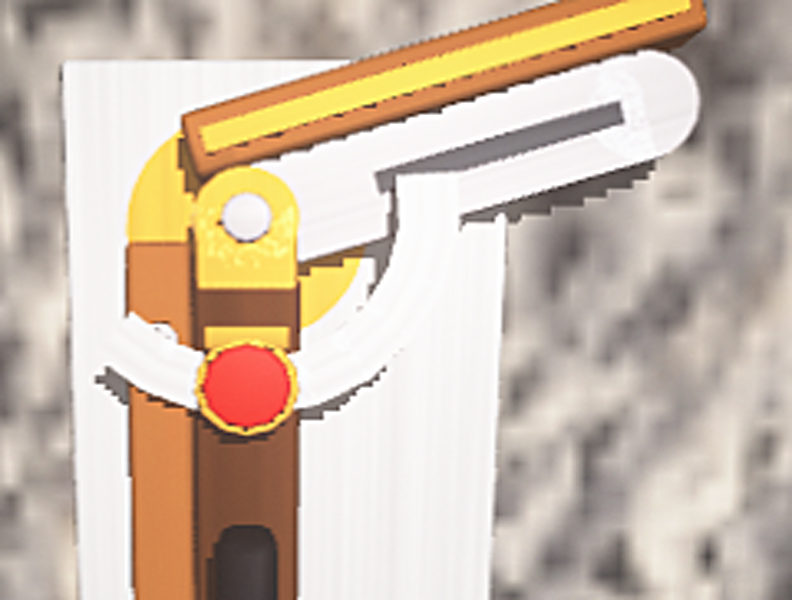

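View pics/w23.png

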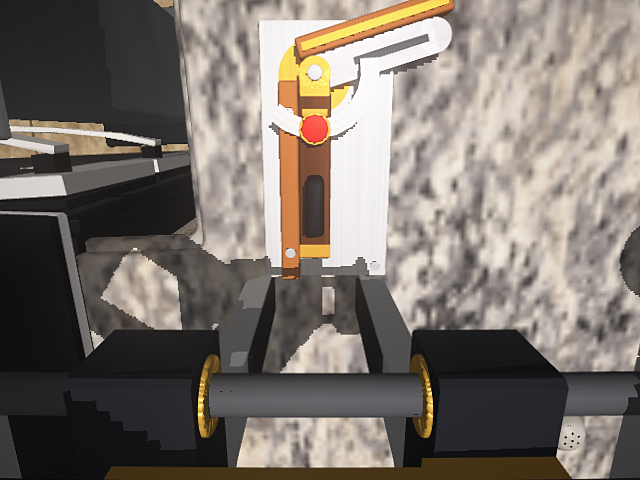

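```bash
python3 - <<'E'
from h import *
import pickle
c=pickle.load(open('w23.pkl','rb'))
g=lambda x,y,z:p2w(c,(240+x/3.3,y/3),z)[:2]
ln=lambda a,b:np.degrees(np.arctan2(*(b-a)[::-1]))
print('inlay top',ln(g(202,127,.023),g(560,25,.023)),'inlay low',ln(g(207,152,.023),g(690,12,.023)),'fence low',ln(g(207,172,.023),g(560,75,.023)))
print('slot up',ln(g(383,172,.019),g(620,103,.019)),'slot low',ln(g(385,190,.019),g(622,123,.019)),'blade low',ln(g(300,262,.019),g(392,236,.019)))
q=g(246,217,.0275);ap=np.array([.4331,-.1209]);print('piv-apex mm',(q-ap)*1000,'btn',ln(q,g(247,385,.039)))
st()
E
```

```text
inlay top 14.107059061151116 inlay low 14.487427278974163 fence low 13.6623711090381
slot up 14.754105496605822 slot low 14.333580703713821 blade low 14.332544719250391
piv-apex mm [-0.11931836  0.11030051] btn -91.87620506409519
t 25.57 tcp [ 0.4287 -0.2385  0.18  ] rpy [-1.5697e+00  1.1000e-03 -3.6800e-02] w 0.0376 F [-0.07 -0.49 -1.34]
```

```bash
python3 - <<'E'
from h import *
cv2.imwrite('pics/side9.png',snapshot('side')[:,:,::-1])
from bench import ticket
st(); print(ticket.close_job())
E
```

```text
t 25.62 tcp [ 0.4283 -0.2381  0.1789] rpy [-1.5685  0.003  -0.0368] w 0.0375 F [ 0.41 -0.18 -0.91]
the job is handed in; nothing more can be done
None
```

View pics/side9.png

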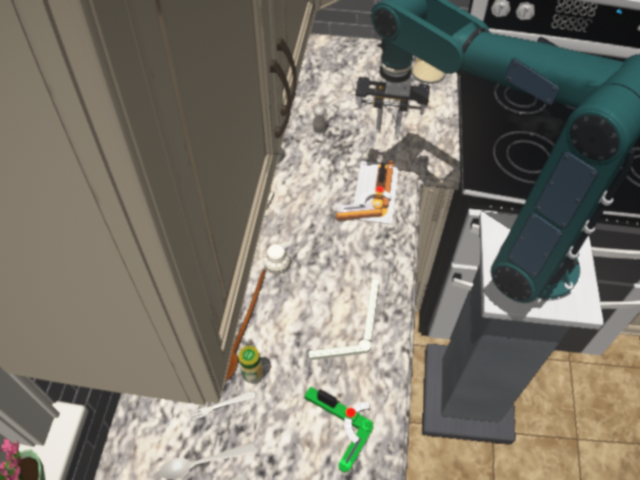

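The job is handed in, at about 25.6 s of the 64 s allowed; no verdict is reported.

I pressed the wooden bevel home in the white corner with about 9 N on the wrist. I then pushed the red button to its hard stop; it travelled about 6 mm and the push peaked near 24 N. After that I carried the locked bevel to the guide and slid it home along the rail, so that its blade alone swung the fence round, ending at about 6 N. I released it and raised the hand clear.

**Last checks from the wrist camera:**
- **Pivot:** about 0.2 mm from the guide apex.
- **Stock:** along the rail to within about 0.5°.
- **Blade and fence:** blade at 14.3–14.8° and fence at 13.7–14.5° in world axes, so flush within measurement scatter.
- **Fence against the white leg:** the leg read 14.5–15.7°, so the fence may be up to about 1.5° short on average and 2° at the extremes. The limit is about 2.6°.
- **Bystanders:** in the last side view the timer, spice jar, shaker and green look-alike are where they started.

**What disagreed:**
- The bevel sagged about 2° in the grip on the way to the guide. I levelled it by pressing it on the plate with about 13 N.
- I judged that the bevel lies flat after release from the picture only, and did not measure it again.

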